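Pack the make-up tray and the sick-day tray at the dressing table

TASK

Pack the two trays on the dressing table. The pink tray gets the make-up palette in its wide bay, one end tucked under the gold lip and then laid down flat on the floor of the bay, and the amber bottle standing in its narrow bay; the blue tray gets the green carton, standing as it does now, in its wide bay and its long side along the bay, and the white nose spray standing in its narrow bay. Keep the bottle and the spray upright throughout, and leave the teal bottle, the red carton and the cream jar where they are.

Things in the scene. Friction and masses are not known exactly. Their poses are not given: they have to be found in the camera images.
- pink_tray: Pink open tray, 142 (x) by 140 mm (y), fixed; walls 24 mm high, 4 mm thick, floor 4 mm. Origin: centre of underside, z up. Two bays 134 mm long along x: wide, 76 mm, centred at y=+28 mm; narrow, 52 mm, at y=-40 mm. Gold lip over the wide bay's -x end, flush with the wall tops, 4 mm thick, reaching 20 mm in from the end wall, underside 16 mm above the bay floor; the 114 mm opening left is shorter than the palette.
- blue_tray: Blue open tray without a lip, 142 (x) by 140 mm (y), fixed; walls 24 mm high, 4 mm thick, floor 4 mm. Origin: centre of underside, z up. Two bays 134 mm long along x: wide, 76 mm, centred at y=+28 mm; narrow, 52 mm, at y=-40 mm.
- palette: Black make-up palette with round colour pans, a flat plate 120 mm long (x), 60 mm wide (y), 5 mm thick, about 100 g, lying flat. A white grip bar stands across its middle: 10 mm thick along x, 30 mm along y, its top 39 mm above the plate's underside. Both ends are alike, either may go under the lip. Origin: centre of its underside, z up.
- amber_bottle: Amber bottle with a black cap. Round, 32 mm in diameter up to 58 mm, 78 mm tall over all, about 90 g. Origin: centre of its underside, z up.
- spray: White nose spray with a blue band and a blue nozzle. Round, 32 mm in diameter up to 58 mm, the nozzle narrower, 80 mm tall over all, about 70 g. Origin: centre of its underside, z up.
- green_carton: Green medicine carton with white panels, 70 mm long (x), 30 mm wide (y), 60 mm tall, standing on its narrow long side, about 60 g. Origin: centre of its underside, z up.
- teal_bottle: Teal bottle with a black cap, to be left alone. Round, 32 mm in diameter up to 58 mm, 78 mm tall over all, about 90 g. Origin: centre of its underside, z up.
- red_carton: Red medicine carton with white panels, to be left alone, 70 mm long (x), 30 mm wide (y), 60 mm tall, standing on its narrow long side, about 60 g. Origin: centre of its underside, z up.
- cream_jar: Low cream-coloured jar with a gold lid, to be left alone, 50 mm in diameter, 36 mm tall. Origin: centre of its underside, z up.
There are look-alikes about, which are no part of the job. Of the things that look like the amber_bottle, take the one that is nearest to the robot's base at the start.

How it is judged:
At the end, for the whole second after the job is handed in: Palette flat in the pink wide bay, one end under the lip (centre within 10 mm along, 12 mm across, 0.2 rad; underside at most 7 mm up); amber bottle, spray and carton upright (0.08 rad) on the floors of their bays, anywhere in them, carton within 0.6 rad of the bay; all at rest (x of palette in the frame of pink_tray between -0.01 and 0.01 m and y of palette in the frame of pink_tray between 0.016 and 0.04 m and z of palette in the frame of pink_tray between 0.001 and 0.007 m and angle between each of palette, amber_bottle, spray, green_carton's own z axis and vertical below 0.08 rad and linear speed of each of palette, amber_bottle, spray, green_carton below 0.02 m/s and angular speed of each of palette, amber_bottle, spray, green_carton below 0.2 rad/s and angle between the x axis of palette and the x axis of pink_tray, either way round below 0.2 rad and x of amber_bottle in the frame of pink_tray between -0.054 and 0.054 m and y of amber_bottle in the frame of pink_tray between -0.053 and -0.027 m and z of amber_bottle in the frame of pink_tray between 0.001 and 0.007 m and x of spray in the frame of blue_tray between -0.054 and 0.054 m and y of spray in the frame of blue_tray between -0.053 and -0.027 m and z of spray in the frame of blue_tray between 0.001 and 0.007 m and x of green_carton in the frame of blue_tray between -0.05 and 0.05 m and y of green_carton in the frame of blue_tray between 0.002 and 0.054 m and z of green_carton in the frame of blue_tray between 0.001 and 0.007 m and angle between the x axis of green_carton and the x axis of blue_tray, either way round below 0.6 rad); the robot touches nothing.
It fails at once if the teal bottle, the red carton or the cream jar is moved by more than 25 mm (distance of any of teal_bottle, red_carton, cream_jar from where it was at the start of the episode above 0.025 m).
It fails at once if the amber bottle or the spray is tipped over (more than 0.7 rad) (angle between any of amber_bottle, spray's own z axis and vertical above 0.7 rad).
It also fails if it takes over 118 s, if anything falls off the work surface, if the arm or the gripper's body presses on something with over 40 N, if the wrist force passes 120 N, or if a joint passes its speed limit or range.

ROBOT

A 6-joint arm with a two-finger parallel gripper is mounted at the origin on the work surface. World frame = base frame: x ahead of the robot, y to its left, z up, the work surface at z = 0. Lengths are in m, angles in rad, forces in N, time in s.
With the tool pointing down it reaches from about 0.275 to 0.825 m from the base axis. Payload 4.9 kg.
Tool frame: the origin (TCP) lies midway between the tips of the shut fingers; the grasp point (between the pads) lies 19 mm behind it; z points along the fingers, x is the direction in which the jaws open and shut, and the axes are right-handed (so a half turn about z gives the same grasp; the last joint's range is limited). The gripper opens to 85 mm and grips with 20 to 120 N. Pads are 22 mm wide; open, the fingers measure 114 mm over their backs; the gripper's body (76 mm by 85 mm) begins 54 mm behind the grasp point. The pads swing forward as they close: fully open they stand 13 mm farther back than shut.
Start: joints at [1.208, 0.326, -0.193, 1.052, 0, 1.437], TCP at [0.125, 0.536, 0.231] pointing down, gripper open.
Joint ranges: [-2.65, 2.65], [-0.97, 1.79], [-1.3, 1.35], [-1.93, 2.1], [-1.47, 1.37], [-3.14, 3.14]. Speed limits (rad/s): [2.57, 2.57, 3.14, 3.14, 3.14, 3.14].

INTERFACE

Orientations are given as a 3x3 rotation matrix whose columns are the frame's x, y, z axes.
In Python, from bench import r, vision, order gives the robot as it stands.
- The arm moves only by the tool drive_tool, never from a script. Its argument "increments" is a list of rows, each a list of 3 entries, a list of its own where there are three numbers: the finger opening in cm, from 0 to 8.54, then the shift along the tool's x, y, z in cm, then the turn about the tool's z in degrees. A call has 1 to 10 rows; each row shifts and turns the commanded pose from where the row before left it, along the tool's axes as they then stand; what a row does not reach is not made up. A row lasts 1/8 s, in which the tool goes at most 62.5 mm and 10.7 degrees, less where a joint would pass 70% of its speed; a pose out of reach is approached as far as the arm can. A call with a gripper value outside its range is refused whole. The fingers move at their own pace and stop on an object; "grip_force" is the grip in N (left out, the last holds). Time passes only in rows, so rows that do not move let the fingers close. It gives the time, the measured TCP pose, the force and the opening at its end, in the units of the state.
- r.get_obs(): the state, without advancing time (a new reading comes with each control period).
- vision.capture(name): name is "scene" or "top"; returns the picture (420x560x3 uint8, blue, green, red); there is no depth.
- vision.camera_model(name): a dict with "intrinsics" (3x3 intrinsics, pixels), "R" (3x3) and "t" (3): a world point X has camera coordinates R X + t. Camera axes: x right, y down, z forward; pixel columns grow to the right and rows downward; lengths in m; the calibration is good to about 2 mm. A picture is of the moment at which its call begins. camera_model takes no time and is no camera call.
- order.finish_job(): hands the job in, once; it reports no verdict.
The state is a dict: "t": time; "q": joint angles; "dq": joint speeds; "tau": joint torques, N m; "tcp_pos": TCP position; "ee_rot": TCP orientation; "contact_force": force on the tool from outside, world axes, zero at the start; "wrist_torque": the same for the moment, N m; "gripper_width": finger opening in m.
Only numpy, scipy, OpenCV 4.12 (cv2) and the standard library are available. Lean on these libraries where they do the work, as an engineer would, in place of code of your own. Each camera call takes 0.05 s, during which the arm holds its last target.

## Working session

There is one attempt and no reset: what is moved stays moved. The work goes in short steps, Python scripts to look and compute and a tool call to move; the robot and the scene stay as the last step left them, time stands still between calls to the robot, and variables do not carry over. Pictures are saved under pics/ and viewed, and the job is handed in when it is done.

Besides the shell and the picture viewer there is one more tool, called after "Request:" as name([rows], argument=value, ...), one row to a line, values as JSON. drive_tool: Moves the arm, as the interface text tells. Its arguments: {"type":"object","properties":{"increments":{"type":"array"},"grip_force":{"type":"number"}},"required":["increments"]}

```bash
ls; mkdir -p pics
python3 - <<'E'
from bench import r,vision,order
import cv2,numpy as np
np.set_printoptions(precision=4,suppress=True)
for n in("scene","top"):
    im=vision.capture(n);cv2.imwrite(f"pics/{n}0.png",im)
    m=vision.camera_model(n);print(n,m["intrinsics"],m["R"],m["t"], -m["R"].T@m["t"])
o=r.get_obs()
for k in o:print(k,np.array(o[k]))
E
```

```text
pics
scene [[462.6692   0.     278.133 ]
 [  0.     462.6692 216.164 ]
 [  0.       0.       1.    ]] [[-0.8769  0.4804  0.0131]
 [ 0.3806  0.7108 -0.5915]
 [-0.2935 -0.5137 -0.8062]] [ 0.4973 -0.1596  1.1349] [0.8299 0.4575 0.814 ]
top [[431.2274   0.     276.7181]
 [  0.     431.2274 210.6452]
 [  0.       0.       1.    ]] [[-0.0141 -0.9998  0.0166]
 [-0.9939  0.0122 -0.1092]
 [ 0.109  -0.018  -0.9939]] [-0.0356  0.5515  0.9922] [ 0.4395 -0.0244  1.0469]
t 0.1
q [ 1.2078  0.3268 -0.1935  1.052  -0.      1.4366]
dq [-0.0001 -0.0011  0.003  -0.0012 -0.0011  0.0002]
tau [  0.0008 -44.4241  26.3038   0.0079  -0.0001  -0.    ]
tcp_pos [0.1246 0.5352 0.2306]
ee_rot [[ 0.2268  0.9739 -0.0005]
 [ 0.9739 -0.2268 -0.0014]
 [-0.0015 -0.0002 -1.    ]]
contact_force [-0.1964 -0.6391  0.1772]
wrist_torque [-0.0203 -0.0488  0.0379]
gripper_width 0.08550057730999808
```

View pics/scene0.png

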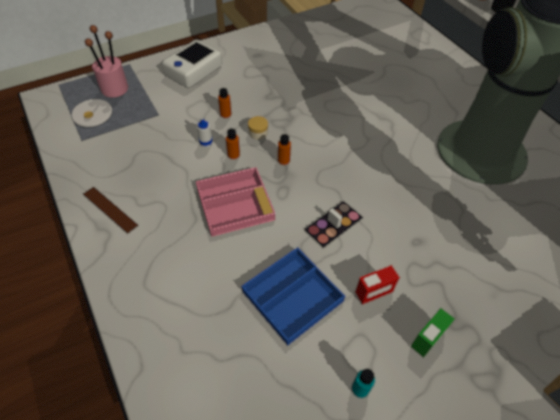

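View pics/top0.png

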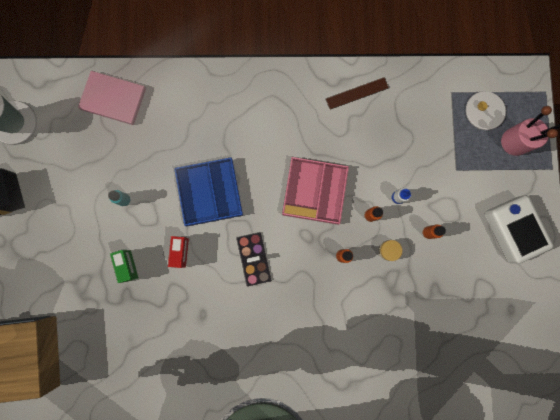

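```bash
cat > h.py <<'E'
import numpy as np,cv2
from bench import r,vision,order
np.set_printoptions(precision=4,suppress=True)
def bp(n,u,v,z):
    m=vision.camera_model(n);K=np.array(m["intrinsics"]);R=np.array(m["R"]);t=np.array(m["t"])
    c=-R.T@t;d=R.T@np.linalg.inv(K)@np.array([u,v,1.]);return c+d*(z-c[2])/d[2]
def pr(n,X):
    m=vision.camera_model(n);K=np.array(m["intrinsics"]);p=np.array(X)@np.array(m["R"]).T+np.array(m["t"])
    q=p@K.T;return q[...,:2]/q[...,2:]
def crop(im,x,y,w,h,s,fn):
    cv2.imwrite(fn,cv2.resize(im[y:y+h,x:x+w],None,fx=s,fy=s,interpolation=cv2.INTER_CUBIC))
E
python3 - <<'E'
from h import *
a=cv2.imread("pics/top0.png");b=cv2.imread("pics/scene0.png")
crop(a,170,150,190,145,4,"pics/tA.png")
crop(a,330,170,130,100,6,"pics/tB.png")
crop(a,90,170,110,120,5,"pics/tC.png")
crop(b,190,80,120,100,6,"pics/sB.png")
for n,u,v in(("a1",345,256),("a2",374,213),("a3",434,232)):
    p=bp("top",u,v,.05);print(n,p,np.hypot(*p[:2]))
E
```

```text
a1 [ 0.4417 -0.1985  0.05  ] 0.4842507196095335
a2 [ 0.5405 -0.2695  0.05  ] 0.6039592470434386
a3 [ 0.4943 -0.4079  0.05  ] 0.6409140700121925
```

View pics/tA.png

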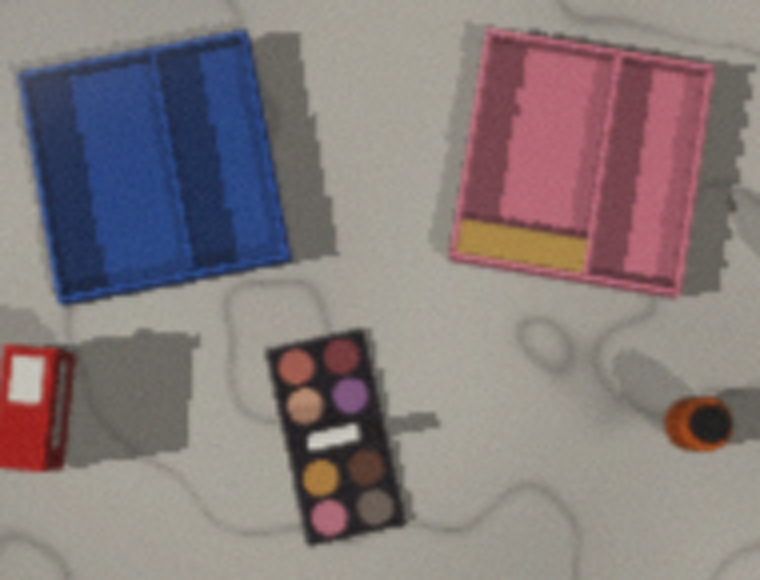

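View pics/tB.png

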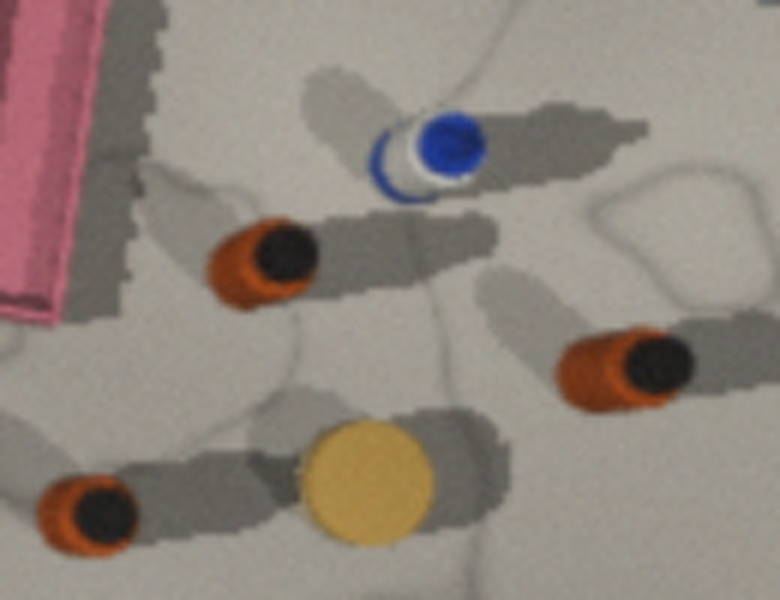

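View pics/tC.png

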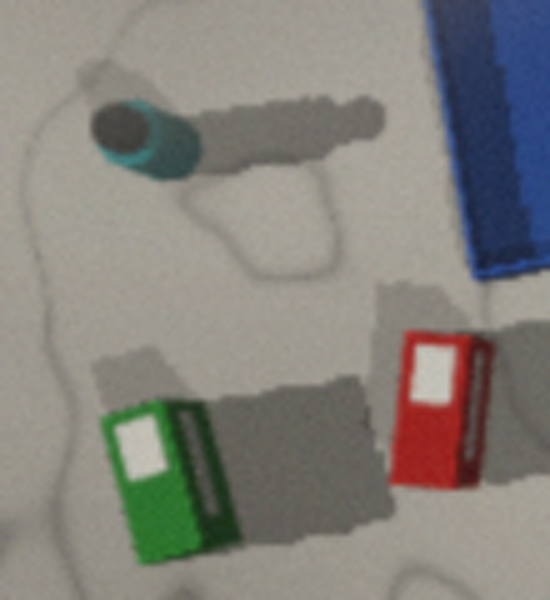

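View pics/sB.png

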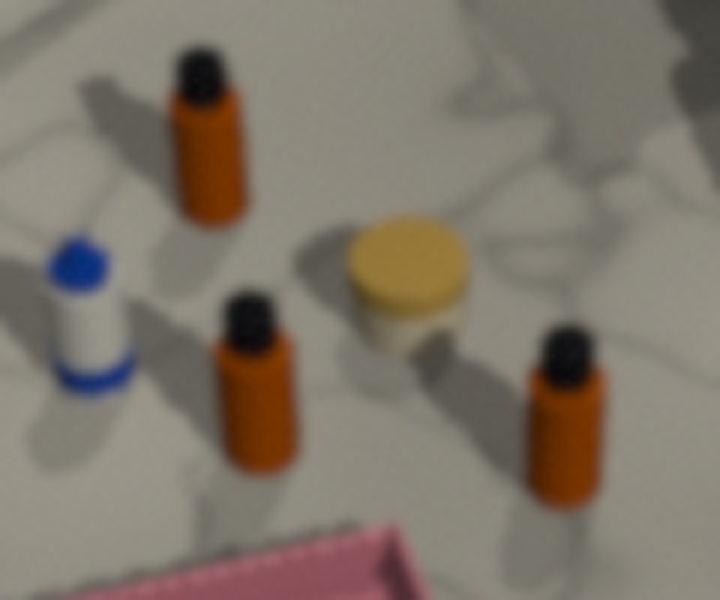

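```bash
cat > fit.py <<'E'
from h import *
from scipy.optimize import minimize
def box(lx,ly,z0,z1):
    return np.array([[sx*lx/2,sy*ly/2,z] for sx in(-1,1) for sy in(-1,1) for z in(z0,z1)])
def cyl(d,z0,z1):
    a=np.linspace(0,2*np.pi,32,endpoint=False)
    return np.vstack([np.c_[d/2*np.cos(a),d/2*np.sin(a),0*a+z] for z in(z0,z1)])
def mask(im,roi,f):
    x,y,w,h=roi;hsv=cv2.cvtColor(cv2.GaussianBlur(im,(3,3),0),cv2.COLOR_BGR2HSV);m=np.zeros(im.shape[:2],np.uint8)
    m[y:y+h,x:x+w]=f(hsv[y:y+h,x:x+w]);n,l,s,c=cv2.connectedComponentsWithStats(m)
    i=1+np.argmax(s[1:,4]);return (l==i).astype(np.uint8)
def hullmask(m):
    c,_=cv2.findContours(m,0,1);p=np.vstack(c);o=np.zeros_like(m);cv2.fillConvexPoly(o,cv2.convexHull(p),1);return o
S=8
def fit(P,views,x0,yaw=True,z=0):
    tg={}
    for n,m in views.items():
        tg[n]=cv2.resize(hullmask(m)*255,None,fx=4,fy=4,interpolation=cv2.INTER_LINEAR)>127
    def cost(q):
        c=0
        a=q[2] if yaw else 0
        R=np.array([[np.cos(a),-np.sin(a),0],[np.sin(a),np.cos(a),0],[0,0,1]])
        for n,t in tg.items():
            u=pr(n,P@R.T+[q[0],q[1],z]);o=np.zeros(t.shape,np.uint8)
            h=cv2.convexHull(((u+.5)*4-.5).astype(np.float32))
            cv2.fillConvexPoly(o,np.round(h*16).astype(np.int32),1,shift=4);o=o>0
            c+=1-(o&t).sum()/(o|t).sum()
        return c
    d=.006;s=[x0]+[np.array(x0)+d*np.eye(len(x0))[i]*(8 if i==2 else 1) for i in range(len(x0))]
    for k in range(3):
        res=minimize(cost,x0,method="Nelder-Mead",options=dict(initial_simplex=s,xatol=1e-5,fatol=1e-5,maxiter=400))
        x0=res.x;s=[x0]+[x0+d/2*np.eye(len(x0))[i]*(8 if i==2 else 1) for i in range(len(x0))]
    return res.x,res.fun
E
cat > f0.py <<'E'
from fit import *
T=cv2.imread("pics/top0.png");Sc=cv2.imread("pics/scene0.png")
def C(x0,y0,s,pts,z):
    return np.array([bp("top",x0+(X+.5)/s-.5,y0+(Y+.5)/s-.5,z) for X,Y in pts])
def init(p,n):
    c=p.mean(0);print(n,"corner c",c[:2],"edges",[round(float(np.linalg.norm(p[i]-p[i-1])),4) for i in range(4)],
     "dirs",[round(float(np.arctan2(*(p[i]-p[i-1])[[1,0]])),3) for i in range(4)]);return c
sat=lambda h:((h[...,1]>95)).astype(np.uint8)
cp=init(C(170,150,4,[(488,28),(714,64),(681,298),(449,260)],.024),"pink")
cb=init(C(170,150,4,[(20,72),(246,30),(291,262),(60,304)],.024),"blue")
cl=init(C(170,150,4,[(266,350),(365,328),(407,522),(308,545)],.005),"pal")
cbar=init(C(170,150,4,[(306,435),(357,425),(361,442),(309,452)],.039),"bar")
cg=init(C(90,170,5,[(102,413),(163,398),(203,552),(140,565)],.06),"green")
cr=init(C(90,170,5,[(407,330),(466,333),(456,488),(390,484)],.06),"red")
def go(n,P,rt,rs,x0,f,yaw=True):
    v={}
    if rt:v["top"]=mask(T,rt,f)
    if rs:v["scene"]=mask(Sc,rs,f)
    for vv in [v]+([{k:v[k]} for k in v] if len(v)>1 else []):
        print(n,list(vv),*fit(P,vv,x0,yaw))
pinkf=lambda h:((h[...,1]>70)&(h[...,2]>60)).astype(np.uint8)
hue=lambda a,b,s=90:(lambda h:((h[...,0]>=a)&(h[...,0]<=b)&(h[...,1]>s)).astype(np.uint8))
go("pink",box(.142,.14,0,.024),(275,145,82,90),(190,160,92,78),[cp[0],cp[1],-.1],pinkf)
go("blue",box(.142,.14,0,.024),(165,145,85,90),(235,240,115,108),[cb[0],cb[1],.2],hue(100,130,100))
go("green",box(.07,.03,0,.06),(105,245,35,42),(408,305,50,55),[cg[0],cg[1],.2],hue(40,85,60))
go("red",box(.07,.03,0,.06),(165,230,25,42),(350,260,52,47),[cr[0],cr[1],-.05],lambda h:(((h[...,0]<8)|(h[...,0]>172))&(h[...,1]>110)).astype(np.uint8))
am=hue(3,18,150)
b=cyl(.032,0,.058)
go("a1",b,None,(275,130,20,40),[.4417,-.1985],am,False)
go("a2",b,None,(223,125,20,36),[.5405,-.2695],am,False)
go("a3",b,None,(215,85,20,36),[.49,-.41],am,False)
for n,(X,Y),z in(("a1cap",(105,516),.078),("a2cap",(286,252),.078),("a3cap",(660,362),.078),("spray",(452,146),.07),("jar",(368,482),.036)):
    print(n,C(330,170,6,[(X,Y)],z)[0])
s=lambda X,Y,z:bp("scene",190+(X+.5)/6-.5,80+(Y+.5)/6-.5,z)
print("spray base front", s(95,395,0), "mid", (s(55,372,.004)+s(133,372,.004))/2)
print("teal",C(90,170,5,[(120,127)],.078)[0])
E
python3 f0.py
```

```text
pink corner c [ 0.6004 -0.1367] edges [0.1432, 0.1385, 0.1438, 0.1401] dirs [-0.181, -1.742, 2.972, 1.395]
blue corner c [0.6006 0.1202] edges [0.1423, 0.1378, 0.1436, 0.1388] dirs [0.178, -1.393, -2.957, 1.739]
pal corner c [0.4388 0.0134] edges [0.119, 0.0611, 0.1187, 0.0605] dirs [0.208, -1.365, -2.939, 1.782]
bar corner c [0.4372 0.0141] edges [0.01, 0.0301, 0.0101, 0.0306] dirs [0.169, -1.392, -2.919, 1.746]
green corner c [0.4265 0.3132] edges [0.0708, 0.028, 0.072, 0.0285] dirs [0.27, -1.341, -2.866, 1.76]
red corner c [0.4577 0.1887] edges [0.0699, 0.0269, 0.0701, 0.0298] dirs [-0.097, -1.635, 3.087, 1.496]
pink ['top', 'scene'] [ 0.6018 -0.1376 -0.1782] 0.041689837060886914
pink ['top'] [ 0.6018 -0.137  -0.1756] 0.02029016165141817
pink ['scene'] [ 0.6021 -0.1381 -0.1784] 0.01715597835000815
blue ['top', 'scene'] [0.6018 0.1204 0.1771] 0.09381051450435396
blue ['top'] [0.6016 0.1209 0.1782] 0.050039477147118205
blue ['scene'] [0.6009 0.1193 0.1836] 0.03716898500079424
green ['top', 'scene'] [0.4262 0.3131 0.269 ] 0.1247294578495598
green ['top'] [0.4265 0.3144 0.2894] 0.0441
[... 308 characters left out ...]
 go
    print(n,list(vv),*fit(P,vv,x0,yaw))
                      ~~~^^^^^^^^^^^^^
  File "fit.py", line 31, in fit
    res=minimize(cost,x0,method="Nelder-Mead",options=dict(initial_simplex=s,xatol=1e-5,fatol=1e-5,maxiter=400))
    res = _minimize_neldermead(fun, x0, args, callback, bounds=bounds,
                               **options)
    fxr = func(xr)
    fx = function(np.copy(x), *(wrapper_args + args))
  File "fit.py", line 24, in cost
    u=pr(n,P@R.T+[q[0],q[1],z]);o=np.zeros(t.shape,np.uint8)
  File "h.py", line 8, in pr
    m=vision.camera_model(n);K=np.array(m["intrinsics"]);p=np.array(X)@np.array(m["R"]).T+np.array(m["t"])
ValueError: time passes only in moves, steps and waits
```

```bash
python3 - <<'E'
from bench import vision
import pickle
pickle.dump({n:vision.camera_model(n) for n in("scene","top")},open("cam.pkl","wb"))
E
sed -i 's/vision.camera_model(n)/CAM[n]/' h.py; sed -i '/^np.set/a import pickle;CAM=pickle.load(open("cam.pkl","rb"))' h.py
python3 f0.py | tail -n +12; python3 -c "
from bench import r;print(r.get_obs()['t'])"
```

```text
blue ['scene'] [0.6009 0.1193 0.1836] 0.03716898500079424
green ['top', 'scene'] [0.4262 0.3131 0.269 ] 0.1247294578495598
green ['top'] [0.4265 0.3144 0.2894] 0.04415011037527594
green ['scene'] [0.4259 0.3124 0.2691] 0.04544068313510219
red ['top', 'scene'] [ 0.4576  0.1889 -0.0898] 0.14683993392966566
red ['top'] [ 0.4575  0.19   -0.095 ] 0.052693711096801876
red ['scene'] [ 0.4571  0.1871 -0.0937] 0.04149012270951413
a1 ['scene'] [ 0.4414 -0.2018] 0.2915102770330652
a2 ['scene'] [ 0.5431 -0.2697] 0.27382861215036525
a3 ['scene'] [ 0.4952 -0.4171] 0.26301207203641397
a1cap [ 0.4425 -0.1983  0.078 ]
a2cap [ 0.5408 -0.2701  0.078 ]
a3cap [ 0.4973 -0.4101  0.078 ]
spray [ 0.5817 -0.3377  0.07  ]
jar [ 0.4544 -0.3094  0.036 ]
spray base front [ 0.5874 -0.3339  0.    ] mid [ 0.5837 -0.3423  0.004 ]
teal [0.5858 0.3254 0.078 ]
0.1
```

Candidates for "amber bottle" in the top view: (345,256), (374,213) and (434,232). They are 0.48, 0.60 and 0.64 m from the base, so I take the one at (345,256). The close crop shows an orange body with a black cap beside the gold-lidded jar. The green carton is at top (123,265), the red look-alike at (178,251). The spray is at (402,196), and the teal bottle at (119,197) stays alone. I start with the carton.

```bash
cat > plan.py <<'E'
import sys
from h import *
# usage plan.py open x y z yawdeg [stepcm]
def plan(op,x,y,z,yaw,step=5.):
    o=r.get_obs();p=np.array(o["tcp_pos"]);R=np.array(o["ee_rot"]);a=np.arctan2(R[1,0],R[0,0])
    d=np.array([x,y,z])-p;da=(np.radians(yaw)-a+np.pi/2)%np.pi-np.pi/2
    n=int(max(1,np.ceil(np.linalg.norm(d)*100/step),np.ceil(abs(np.degrees(da))/9)))
    print("t",round(o["t"],2),"pos",p,"yaw",np.degrees(a),"w",o["gripper_width"],"F",np.array(o["contact_force"]))
    rows=[]
    for i in range(n):
        c,s=np.cos(a),np.sin(a);w=d/n*100
        rows.append([op,[round(c*w[0]+s*w[1],2),round(s*w[0]-c*w[1],2),round(-w[2],2)],round(-np.degrees(da)/n,2)]);a+=da/n
    for q in rows:print(q)
if __name__=="__main__":plan(*map(float,sys.argv[1:]))
E
python3 plan.py 5.5 .426 .313 .13 105.4
```

```text
t 0.1 pos [0.1246 0.5352 0.2306] yaw 76.89165686354335 w 0.08550057730999808 F [-0.1964 -0.6391  0.1772]
[5.5, [np.float64(-1.85), np.float64(4.3), np.float64(1.26)], np.float64(-3.56)]
[5.5, [np.float64(-2.11), np.float64(4.18), np.float64(1.26)], np.float64(-3.56)]
[5.5, [np.float64(-2.37), np.float64(4.04), np.float64(1.26)], np.float64(-3.56)]
[5.5, [np.float64(-2.62), np.float64(3.88), np.float64(1.26)], np.float64(-3.56)]
[5.5, [np.float64(-2.85), np.float64(3.71), np.float64(1.26)], np.float64(-3.56)]
[5.5, [np.float64(-3.08), np.float64(3.53), np.float64(1.26)], np.float64(-3.56)]
[5.5, [np.float64(-3.29), np.float64(3.33), np.float64(1.26)], np.float64(-3.56)]
[5.5, [np.float64(-3.49), np.float64(3.12), np.float64(1.26)], np.float64(-3.56)]
```

Request:
drive_tool([
  [5.5, [-1.9, 4.3, 1.3], -3.6],
  [5.5, [-2.1, 4.2, 1.3], -3.6],
  [5.5, [-2.4, 4.0, 1.3], -3.6],
  [5.5, [-2.6, 3.9, 1.3], -3.6],
  [5.5, [-2.9, 3.7, 1.3], -3.6],
  [5.5, [-3.1, 3.5, 1.3], -3.6],
  [5.5, [-3.3, 3.3, 1.2], -3.6],
  [5.5, [-3.5, 3.1, 1.2], -3.6],
  [5.5, [0, 0, 0], 0],
], grip_force=30)

```text
t: 1.23
tcp_pos: [0.4274, 0.3105, 0.128]
ee_rot: [[-0.266, 0.964, -0.001], [0.964, 0.266, -0.001], [-0.001, -0.001, -1.0]]
contact_force: [-1.1, -0.0, -0.0]
gripper_width: 0.0546
```

```bash
sed -i 's/rows.append(\[op,\[\(.*\)\],round(-np.degrees(da)\/n,2)\])/rows.append([op,[float(v) for v in [\1]],float(round(-np.degrees(da)\/n,2))])/' plan.py; python3 plan.py 5.5 .426 .313 .024 105.4
```

```text
t 1.23 pos [0.4274 0.3105 0.128 ] yaw 105.41210208488857 w 0.054581016893127846 F [-1.0868 -0.0196 -0.047 ]
[5.5, [0.09, -0.02, 3.47], 0.0]
[5.5, [0.09, -0.02, 3.47], 0.0]
[5.5, [0.09, -0.02, 3.47], 0.0]
```

Request:
drive_tool([
  [5.5, [0.1, 0, 3.5], 0],
  [5.5, [0.1, 0, 3.5], 0],
  [5.5, [0.1, 0, 3.3], 0],
  [5.5, [0, 0, 0], 0],
  [2.0, [0, 0, 0], 0],
  [2.0, [0, 0, 0], 0],
  [2.0, [0, 0, 0], 0],
  [2.0, [0, 0, 0], 0],
])

```text
t: 2.22
tcp_pos: [0.426, 0.3163, 0.0277]
ee_rot: [[-0.27, 0.963, 0.002], [0.963, 0.27, 0.002], [0.001, 0.002, -1.0]]
contact_force: [-1.4, 0.5, 6.8]
gripper_width: 0.03
```

```bash
python3 - <<'E'
import numpy as np
for n,c,a in(("pink",(.6015,-.137),-.178),("blue",(.601,.120),.179)):
    for p in((0,.028),(0,-.04)):
        print(n,p,c[0]+np.cos(a)*p[0]-np.sin(a)*p[1],c[1]+np.sin(a)*p[0]+np.cos(a)*p[1])
E
python3 plan.py 2 .43 .31 .15 105.4
```

```text
pink (0, 0.028) 0.6064577228202044 -0.10944240604773296
pink (0, -0.04) 0.5944175388282795 -0.1763679913603815
blue (0, 0.028) 0.5960147220692975 0.1475526224514773
blue (0, -0.04) 0.6081218256152892 0.08063911078360386
t 2.23 pos [0.426  0.3163 0.0277] yaw 105.69016264934501 w 0.029963993966982204 F [-1.4075  0.4609  6.7576]
[2.0, [-0.24, 0.07, -4.08], 0.1]
[2.0, [-0.24, 0.07, -4.08], 0.1]
[2.0, [-0.24, 0.07, -4.08], 0.1]
```

Request:
drive_tool([
  [2.0, [0, 0, -2], 0],
  [2.0, [0, 0, -4], 0],
  [2.0, [0, 0, -4], 0],
  [2.0, [0, 0, 0], 0],
])

```text
t: 2.72
tcp_pos: [0.4274, 0.3168, 0.1298]
ee_rot: [[-0.27, 0.963, 0.006], [0.963, 0.27, 0.003], [0.002, 0.007, -1.0]]
contact_force: [0.3, 0.0, -0.4]
gripper_width: 0.0292
```

```bash
python3 plan.py 2 .596 .1475 .125 100.3 4.5
```

```text
t 2.73 pos [0.4274 0.3168 0.1298] yaw 105.68564033829996 w 0.02924064318980798 F [ 0.2982  0.0182 -0.4172]
[2.0, [-3.48, 1.94, 0.08], 0.9]
[2.0, [-3.45, 2.0, 0.08], 0.9]
[2.0, [-3.41, 2.05, 0.08], 0.9]
[2.0, [-3.38, 2.1, 0.08], 0.9]
[2.0, [-3.35, 2.16, 0.08], 0.9]
[2.0, [-3.31, 2.21, 0.08], 0.9]
```

Request:
drive_tool([
  [2.0, [-3.5, 1.9, 0], 0.9],
  [2.0, [-3.5, 2.0, 0], 0.9],
  [2.0, [-3.4, 2.0, 0.1], 0.9],
  [2.0, [-3.4, 2.1, 0.1], 0.9],
  [2.0, [-3.3, 2.2, 0.1], 0.9],
  [2.0, [-3.3, 2.2, 0.1], 0.9],
  [2.0, [0, 0, 0], 0],
])

```text
t: 3.6
tcp_pos: [0.5944, 0.1436, 0.1211]
ee_rot: [[-0.175, 0.985, -0.0], [0.985, 0.175, -0.0], [-0.0, -0.0, -1.0]]
contact_force: [0.0, 0.7, 0.0]
gripper_width: 0.0295
```

```bash
python3 - <<'E'
from h import *
im=vision.capture("scene");cv2.imwrite("pics/s1.png",im)
E
python3 plan.py 2 .596 .1475 .033 100.3 2.5
```

```text
t 3.65 pos [0.593  0.1448 0.121 ] yaw 100.16888534340843 w 0.029819871781851092 F [ 0.2991 -0.4067  0.0209]
[2.0, [0.05, 0.09, 2.2], -0.03]
[2.0, [0.05, 0.09, 2.2], -0.03]
[2.0, [0.05, 0.09, 2.2], -0.03]
[2.0, [0.05, 0.09, 2.2], -0.03]
```

View pics/s1.png

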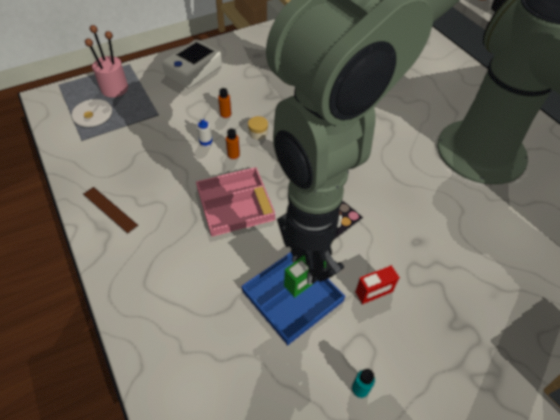

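The carton hangs upright in the gripper over the blue tray, at about (297,277). I lower it now.

Request:
drive_tool([
  [2.0, [0.1, 0.1, 3], 0],
  [2.0, [0.1, 0.1, 3], 0],
  [2.0, [0, 0.1, 1.5], 0],
  [2.0, [0, 0, 1.0], 0],
  [2.0, [0, 0, 0], 0],
  [2.0, [0, 0, 0], 0],
])

```text
t: 4.4
tcp_pos: [0.5964, 0.1486, 0.0382]
ee_rot: [[-0.179, 0.984, 0.001], [0.984, 0.179, 0.0], [-0.0, 0.002, -1.0]]
contact_force: [-0.7, -0.1, -0.6]
gripper_width: 0.0295
```

```bash
python3 plan.py 2 .596 .1475 .032 100.3 2.5
```

```text
t 4.4 pos [0.5964 0.1486 0.0382] yaw 100.2983064516576 w 0.029542465935473047 F [-0.6653 -0.1155 -0.6167]
[2.0, [-0.1, -0.06, 0.62], -0.0]
```

Then release with a small opening (5 cm) and rise.

Request:
drive_tool([
  [2.0, [0, 0, 0.3], 0],
  [2.0, [0, 0, 0.2], 0],
  [2.0, [0, 0, 0], 0],
  [4.5, [0, 0, 0], 0],
  [4.5, [0, 0, 0], 0],
  [4.5, [0, 0, -1.5], 0],
  [4.5, [0, 0, -5], 0],
  [4.5, [0, 0, -4], 0],
  [4.5, [0, 0, 0], 0],
])

```text
t: 5.52
tcp_pos: [0.5988, 0.1489, 0.1424]
ee_rot: [[-0.179, 0.984, 0.009], [0.984, 0.179, 0.001], [-0.0, 0.009, -1.0]]
contact_force: [0.7, -0.4, 0.3]
gripper_width: 0.0452
```

```bash
python3 plan.py 5 .438 .014 .13 101.5 4.5
```

```text
t 5.53 pos [0.5988 0.1489 0.1424] yaw 100.29775613521909 w 0.045186646107803666 F [ 0.7188 -0.3518  0.268 ]
[5.0, [-2.08, -3.65, 0.25], -0.24]
[5.0, [-2.06, -3.66, 0.25], -0.24]
[5.0, [-2.05, -3.66, 0.25], -0.24]
[5.0, [-2.03, -3.67, 0.25], -0.24]
[5.0, [-2.02, -3.68, 0.25], -0.24]
```

Request:
drive_tool([
  [5.0, [-2.1, -3.7, 0], -0.2],
  [5.0, [-2.1, -3.7, 0], -0.2],
  [5.0, [-2.0, -3.7, 0], -0.3],
  [5.0, [-2.0, -3.7, 0.6], -0.3],
  [5.0, [-2.0, -3.7, 0.6], -0.2],
  [5.0, [0, 0, 0], 0],
  [5.0, [0, 0, 0], 0],
])

```text
t: 6.4
tcp_pos: [0.4338, 0.0137, 0.1257]
ee_rot: [[-0.199, 0.98, 0.001], [0.98, 0.199, 0.0], [-0.0, 0.001, -1.0]]
contact_force: [0.1, 0.1, 0.4]
gripper_width: 0.0499
```

```bash
python3 - <<'E'
from h import *
im=vision.capture("scene");cv2.imwrite("pics/s2.png",im)
im=vision.capture("top");cv2.imwrite("pics/t2.png",im)
E
python3 plan.py 5 .438 .014 .012 101.5 4.5
```

```text
t 6.5 pos [0.4342 0.014  0.1256] yaw 101.53141454512307 w 0.04986988439593257 F [-0.2621  0.4832  0.4781]
[5.0, [-0.02, 0.12, 3.79], 0.01]
[5.0, [-0.02, 0.12, 3.79], 0.01]
[5.0, [-0.02, 0.12, 3.79], 0.01]
```

View pics/s2.png

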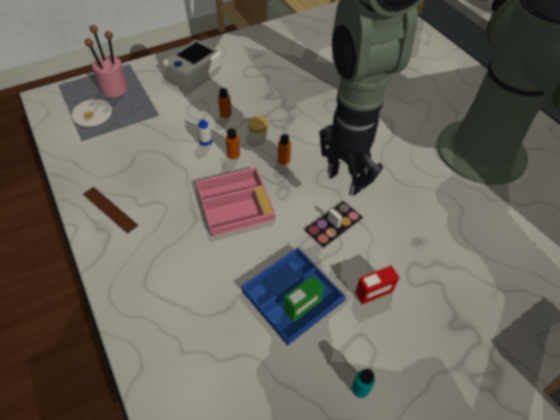

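The carton stands in the wide bay at (303,298). The palette bar is at (335,214), untouched. I go down to it next.

Request:
drive_tool([
  [5.0, [0, 0.2, 4], 0],
  [5.0, [0, 0.1, 4], 0],
  [5.0, [0, 0.1, 3.1], 0],
  [5.0, [0, 0, 0], 0],
  [5.0, [0, 0, 0.2], 0],
  [2.0, [0, 0, 0], 0],
  [2.0, [0, 0, 0], 0],
  [2.0, [0, 0, 0], 0],
  [2.0, [0, 0, 0], 0],
], grip_force=40)

```text
t: 7.62
tcp_pos: [0.4382, 0.0144, 0.0136]
ee_rot: [[-0.199, 0.98, 0.003], [0.98, 0.199, -0.0], [-0.001, 0.003, -1.0]]
contact_force: [-0.8, 0.6, 7.1]
gripper_width: 0.0293
```

```bash
python3 plan.py 2 .438 .014 .12 101.5 4.5
```

```text
t 7.62 pos [0.4382 0.0144 0.0136] yaw 101.49396913069148 w 0.029277329814111314 F [-0.7619  0.5822  7.0551]
[2.0, [-0.01, -0.01, -3.55], -0.0]
[2.0, [-0.01, -0.01, -3.55], -0.0]
[2.0, [-0.01, -0.01, -3.55], -0.0]
```

Request:
drive_tool([
  [2.0, [0, 0, -2], 0],
  [2.0, [0, 0, -4], 0],
  [2.0, [0, 0, -4], 0],
  [2.0, [0, 0, 0], 0],
])

```text
t: 8.12
tcp_pos: [0.4395, 0.0141, 0.1153]
ee_rot: [[-0.199, 0.98, 0.007], [0.98, 0.199, -0.001], [-0.002, 0.006, -1.0]]
contact_force: [0.8, -0.5, -1.1]
gripper_width: 0.0293
```

```bash
python3 plan.py 2 .6242 -.1126 .11 79.8 4
```

```text
t 8.12 pos [0.4395 0.0141 0.1153] yaw 101.49133588150562 w 0.029255702264836078 F [ 0.7718 -0.5111 -1.0868]
[2.0, [-2.68, 2.6, 0.09], 3.62]
[2.0, [-2.51, 2.76, 0.09], 3.62]
[2.0, [-2.34, 2.91, 0.09], 3.62]
[2.0, [-2.15, 3.05, 0.09], 3.62]
[2.0, [-1.95, 3.18, 0.09], 3.62]
[2.0, [-1.75, 3.3, 0.09], 3.62]
```

Request:
drive_tool([
  [2.0, [-2.7, 2.6, 0], 3.6],
  [2.0, [-2.5, 2.8, 0], 3.6],
  [2.0, [-2.3, 2.9, 0], 3.6],
  [2.0, [-2.2, 3.0, 0], 3.6],
  [2.0, [-2.0, 3.2, 0], 3.6],
  [2.0, [-1.7, 3.3, 0], 3.7],
  [2.0, [0, 0, 0], 0],
  [2.0, [0, 0, 0], 0],
])

```text
t: 9.12
tcp_pos: [0.6202, -0.1118, 0.1109]
ee_rot: [[0.177, 0.984, -0.003], [0.984, -0.177, 0.001], [0.001, -0.003, -1.0]]
contact_force: [0.3, 0.1, -0.8]
gripper_width: 0.029
```

```bash
python3 - <<'E'
from h import *
im=vision.capture("scene");crop(im,160,130,200,150,4,"pics/s3.png")
im=vision.capture("top");crop(im,230,120,180,130,4,"pics/t3.png")
E
python3 plan.py 2 .6242 -.1126 .045 79.8 4
```

```text
t 9.22 pos [ 0.6203 -0.1116  0.1116] yaw 79.83248324477611 w 0.029139760784425026 F [-0.4542 -0.0824 -0.5567]
[2.0, [-0.02, 0.2, 3.33], 0.02]
[2.0, [-0.02, 0.2, 3.33], 0.02]
```

View pics/s3.png

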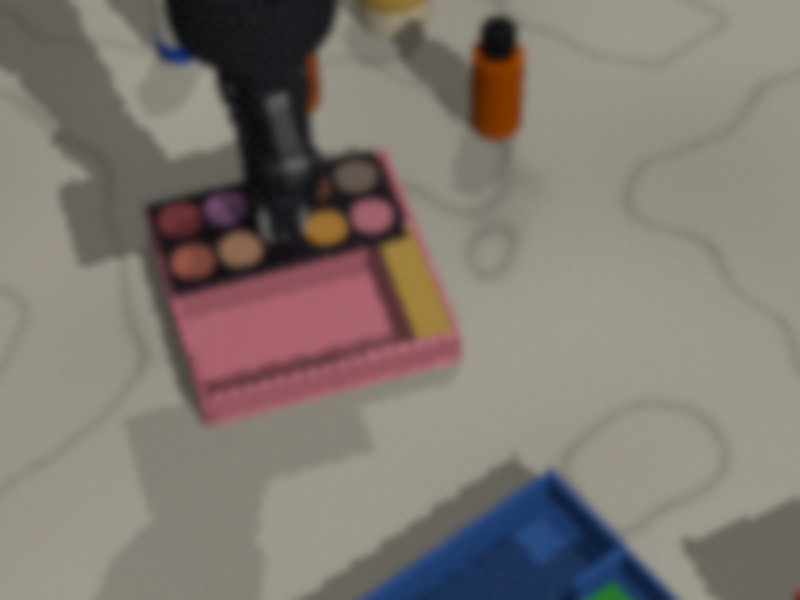

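View pics/t3.png

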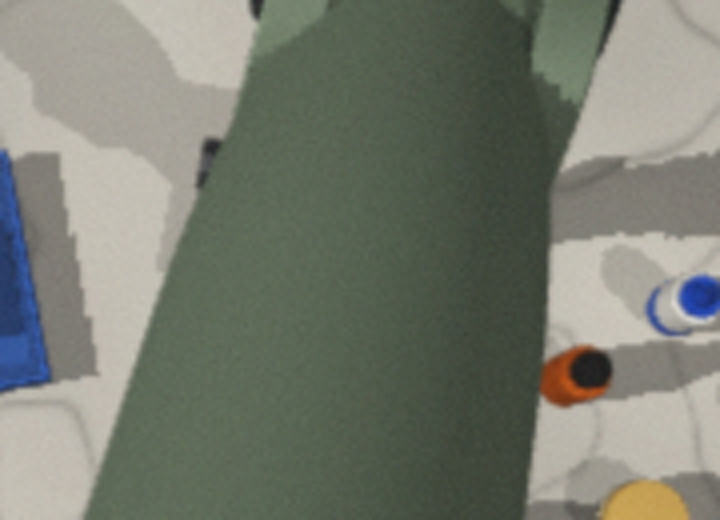

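The palette hangs level in the gripper above the tray. The top view is blocked by the arm. I go down just above the walls and check alignment with the scene camera.

Request:
drive_tool([
  [2.0, [0, 0.2, 3], 0],
  [2.0, [0, 0.2, 3], 0],
  [2.0, [0, 0, 0.6], 0],
  [2.0, [0, 0, 0], 0],
  [2.0, [0, 0, 0], 0],
], grip_force=20)

```text
t: 9.85
tcp_pos: [0.6264, -0.1132, 0.0478]
ee_rot: [[0.177, 0.984, 0.002], [0.984, -0.177, -0.001], [-0.0, 0.002, -1.0]]
contact_force: [0.6, -0.2, -0.9]
gripper_width: 0.0291
```

```bash
cat > look.py <<'E'
import sys
from h import *
n=sys.argv[1]
im=vision.capture("scene");x,y,w,h,s=map(int,sys.argv[2:7]);crop(im,x,y,w,h,s,f"pics/{n}.png");cv2.imwrite(f"pics/{n}_full.png",im)
o=r.get_obs();p=np.array(o["tcp_pos"])
a=-.178;d=p[:2]-[.6015,-.137]
print("pink-frame mm",1000*np.array([np.cos(a)*d[0]+np.sin(a)*d[1],-np.sin(a)*d[0]+np.cos(a)*d[1],p[2]]),"yaw",np.degrees(np.arctan2(o["ee_rot"][1][0],o["ee_rot"][0][0])),"F",np.array(o["contact_force"]),"M",np.array(o["wrist_torque"]),"w",o["gripper_width"],"t",o["t"])
E
python3 look.py s4 170 140 130 100 6
```

```text
pink-frame mm [20.3913 27.7776 47.7772] yaw 79.79825931735877 F [-0.3273  0.1083 -0.906 ] M [ 0.0406 -0.0386 -0.017 ] w 0.0294799272923055 t 9.9
```

View pics/s4.png

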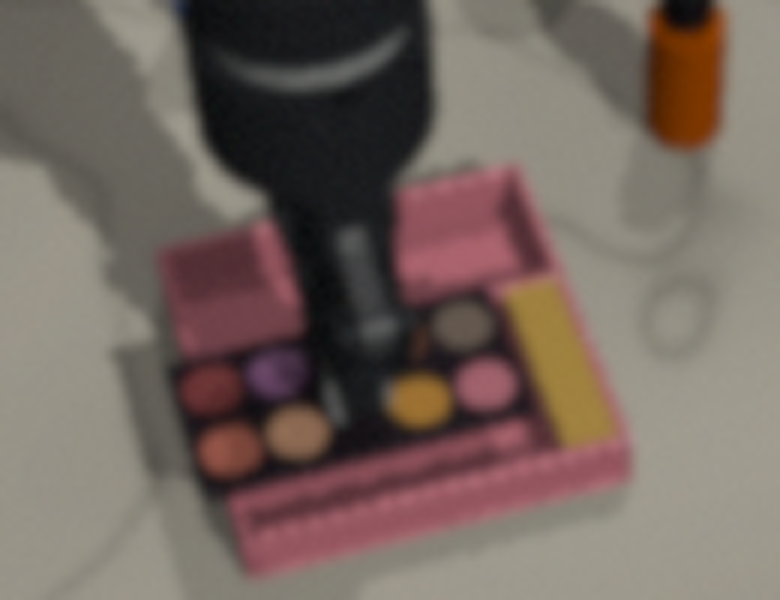

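The palette's right-hand end (crop about (530,420)) lies just inside the lip edge, and its left end overlaps the +x wall. I press down so that the wall tilts it in the grip.

Request:
drive_tool([
  [2.0, [0, 0, 0.5], 0],
  [2.0, [0, 0, 0.4], 0],
  [2.0, [0, 0, 0.3], 0],
  [2.0, [0, 0, 0], 0],
])

```text
t: 10.4
tcp_pos: [0.6246, -0.1128, 0.0348]
ee_rot: [[0.177, 0.984, -0.002], [0.984, -0.177, 0.0], [-0.0, -0.002, -1.0]]
contact_force: [-5.2, 1.2, 7.0]
gripper_width: 0.0292
```

```bash
python3 look.py s5 170 140 130 100 6
```

```text
pink-frame mm [18.409  27.8018 34.8076] yaw 79.7924815427359 F [-3.8426  1.6726  7.2343] M [0.1315 0.7325 0.0513] w 0.02900381794588016 t 10.45
```

View pics/s5.png

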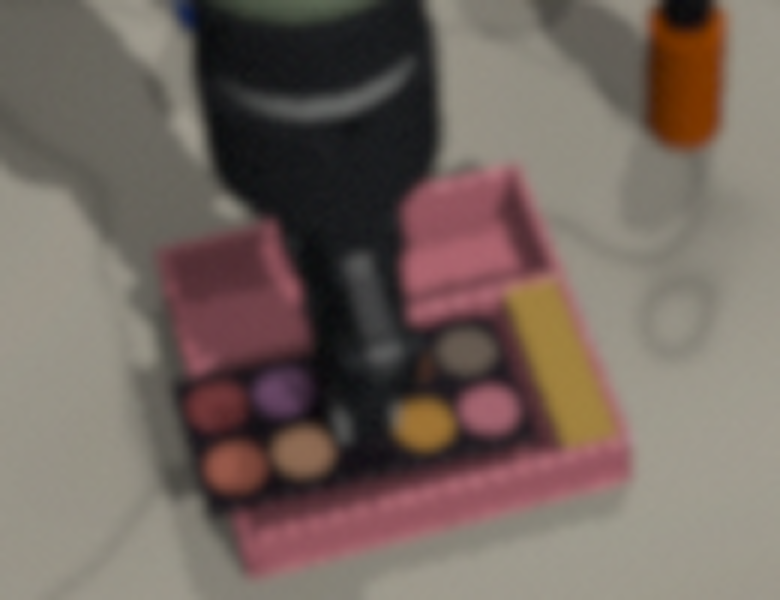

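Request:
drive_tool([
  [2.0, [0, 0, 0.3], 0],
  [2.0, [0, 0, 0.3], 0],
  [2.0, [0, 0, 0.2], 0],
  [2.0, [0, 0, 0], 0],
])

```text
t: 10.95
tcp_pos: [0.6226, -0.1125, 0.027]
ee_rot: [[0.177, 0.984, -0.005], [0.984, -0.177, 0.001], [-0.0, -0.005, -1.0]]
contact_force: [-10.6, 1.5, 13.4]
gripper_width: 0.0293
```

```bash
python3 look.py s6 170 140 130 100 6
```

```text
pink-frame mm [16.4772 27.873  27.0416] yaw 79.79370942649741 F [-10.8248   1.8065  13.7221] M [0.3174 1.7776 0.0247] w 0.02899070891240085 t 11.0
```

View pics/s6.png

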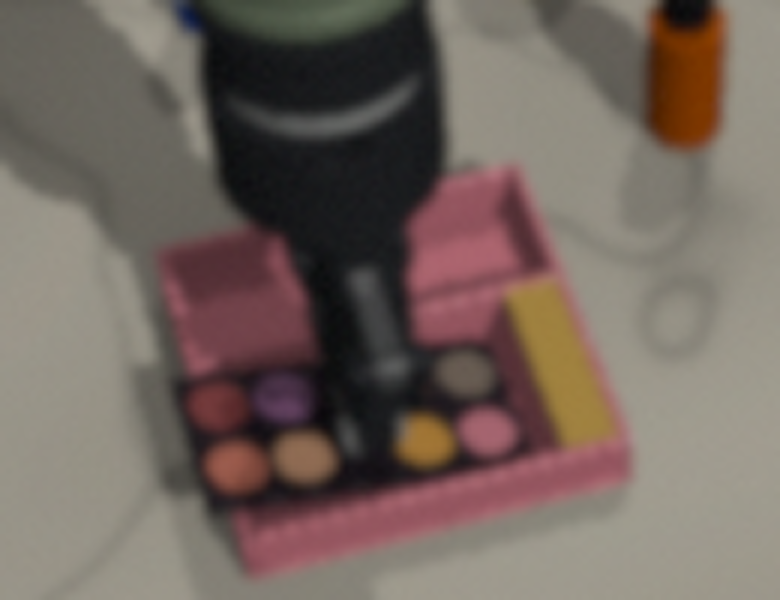

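The pan row slopes down to the right, so the palette has tilted. I lift it slightly and slide it toward the lip.

Request:
drive_tool([
  [2.0, [0, 0, -0.2], 0],
  [2.0, [0, -0.4, 0], 0],
  [2.0, [0, -0.4, 0], 0],
  [2.0, [0, 0, 0], 0],
])

```text
t: 11.5
tcp_pos: [0.6172, -0.1115, 0.028]
ee_rot: [[0.177, 0.984, -0.001], [0.984, -0.177, 0.0], [0.0, -0.001, -1.0]]
contact_force: [0.5, 1.1, -0.8]
gripper_width: 0.0295
```

```bash
python3 look.py s7 170 140 130 100 6
```

```text
pink-frame mm [11.2479 27.867  28.0668] yaw 79.79336028256137 F [ 0.2396 -0.4268 -1.6129] M [ 0.0161 -0.0323 -0.0036] w 0.029168105748457112 t 11.55
```

View pics/s7.png

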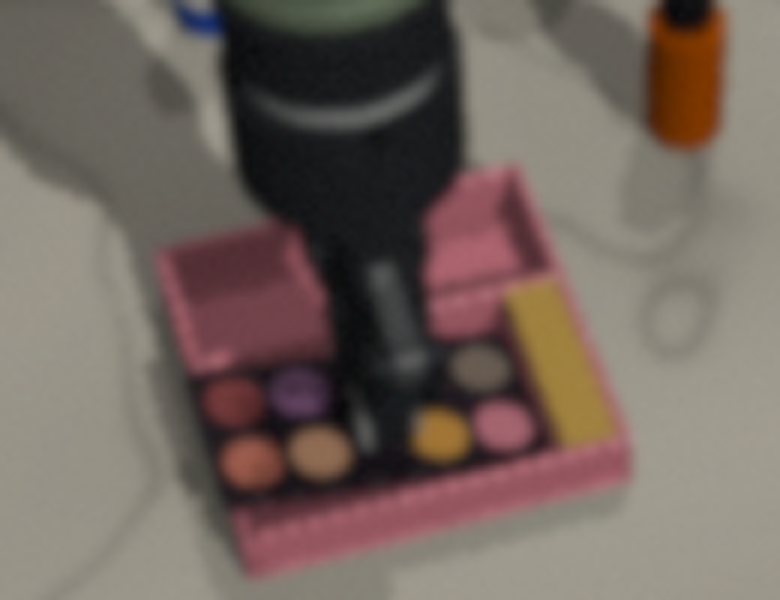

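It hangs free and tilted, moving toward the lip. I continue 12 mm.

Request:
drive_tool([
  [2.0, [0, -0.4, 0], 0],
  [2.0, [0, -0.4, 0], 0],
  [2.0, [0, -0.4, 0], 0],
  [2.0, [0, 0, 0], 0],
  [2.0, [0, 0, 0], 0],
])

```text
t: 12.18
tcp_pos: [0.606, -0.1096, 0.0284]
ee_rot: [[0.177, 0.984, 0.0], [0.984, -0.177, -0.0], [-0.0, 0.0, -1.0]]
contact_force: [0.4, -0.9, -1.6]
gripper_width: 0.0292
```

```bash
python3 look.py s8 170 140 130 100 6
```

```text
pink-frame mm [-0.3378 27.8039 28.3742] yaw 79.79026173156466 F [ 0.159   0.1831 -0.3485] M [ 0.0013 -0.0092  0.0668] w 0.029219872763765243 t 12.225
```

View pics/s8.png

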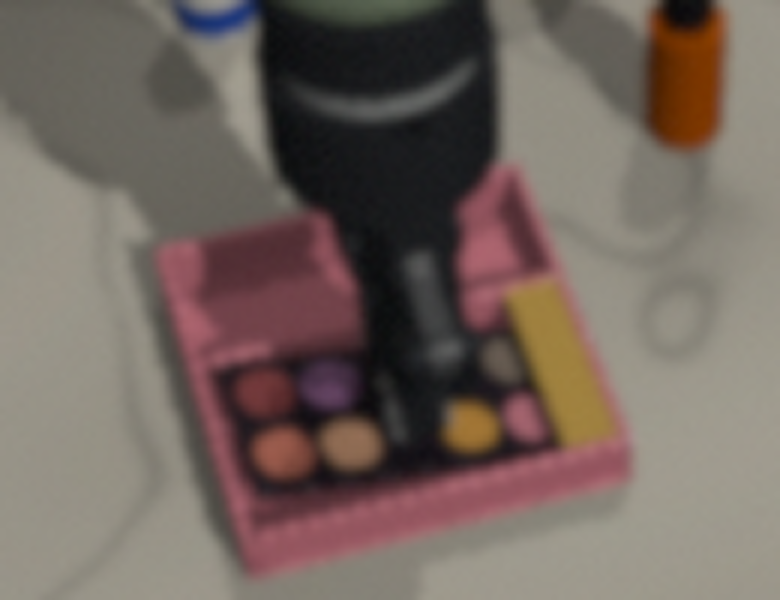

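The right end is now under the gold lip, with the pans partly hidden at (525,415), and the left end is inside the +x wall. I lay it flat by lowering.

Request:
drive_tool([
  [2.0, [0, 0, 0.3], 0],
  [2.0, [0, 0, 0.3], 0],
  [2.0, [0, 0, 0.3], 0],
  [2.0, [0, 0, 0.1], 0],
  [2.0, [0, 0, 0], 0],
])

```text
t: 12.85
tcp_pos: [0.6099, -0.1104, 0.0207]
ee_rot: [[0.177, 0.984, 0.008], [0.984, -0.177, -0.002], [-0.0, 0.008, -1.0]]
contact_force: [4.2, -0.2, 7.7]
gripper_width: 0.0289
```

```bash
python3 look.py s9 170 140 130 100 6
```

```text
pink-frame mm [ 3.567  27.6705 20.7368] yaw 79.79970676948757 F [ 4.0905 -0.4119  7.6747] M [ 0.08   -0.4402 -0.0197] w 0.02903990219760923 t 12.9
```

View pics/s9.png

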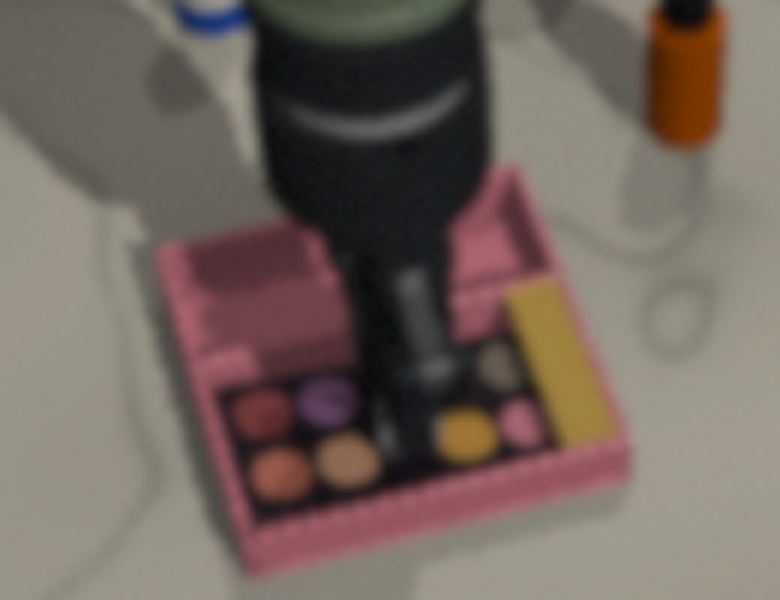

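Request:
drive_tool([
  [2.0, [0, -0.3, 0.2], 0],
  [2.0, [0, -0.1, 0.2], 0],
  [2.0, [0, 0, 0], 0],
  [2.0, [0, 0, 0], 0],
])

```text
t: 13.4
tcp_pos: [0.6078, -0.1104, 0.0176]
ee_rot: [[0.177, 0.984, 0.011], [0.984, -0.177, -0.003], [-0.001, 0.011, -1.0]]
contact_force: [7.1, -1.1, 9.5]
gripper_width: 0.0292
```

```bash
python3 look.py s10 170 140 130 100 6
```

```text
pink-frame mm [ 1.4667 27.2896 17.6028] yaw 79.79176965776001 F [ 6.7244 -2.178   9.8983] M [-0.139  -0.8598 -0.0038] w 0.02919191835015025 t 13.45
```

View pics/s10.png

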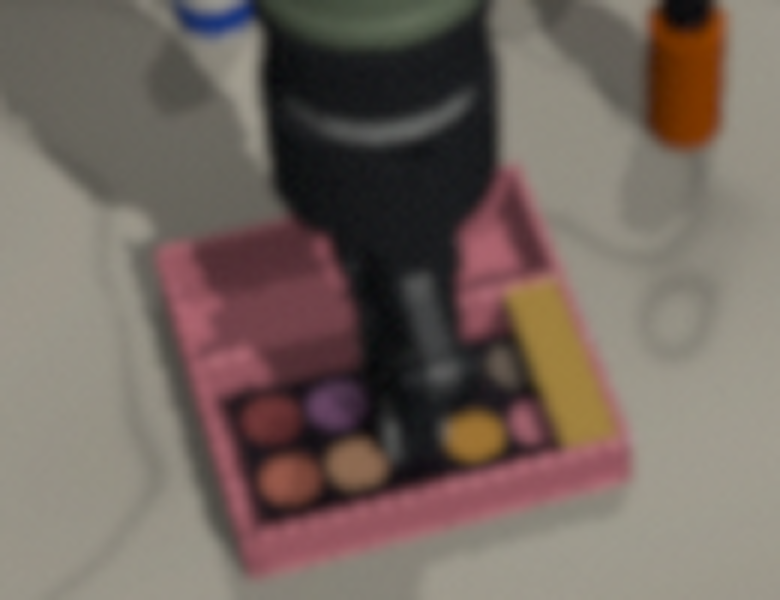

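The palette lies nearly flat with its end still under the lip. I release with a narrow opening and rise.

Request:
drive_tool([
  [3.8, [0, 0, 0], 0],
  [3.8, [0, 0, 0], 0],
  [3.8, [0, 0, -0.5], 0],
  [3.8, [0, 0, -1.5], 0],
  [3.8, [0, 0, -4], 0],
  [3.8, [0, 0, -5], 0],
  [5.0, [0, 0, 0], 0],
])

```text
t: 14.32
tcp_pos: [0.6054, -0.1098, 0.1299]
ee_rot: [[0.177, 0.984, 0.009], [0.984, -0.177, -0.003], [-0.001, 0.009, -1.0]]
contact_force: [0.5, 1.1, -0.4]
gripper_width: 0.0503
```

```bash
python3 look.py s11 170 140 130 100 6; python3 plan.py 5 .442 -.199 .135 -10.2 4.5
```

```text
pink-frame mm [ -2.6447  27.6076 127.4322] yaw 79.7946314729453 F [-0.9231  0.3665 -0.0861] M [-0.0065  0.0126  0.0051] w 0.049853971008200514 t 14.375
t 14.38 pos [ 0.6038 -0.1094  0.1274] yaw 79.7946314729453 w 0.049853971008200514 F [-0.9231  0.3665 -0.0861]
[5.0, [-1.17, -1.43, -0.08], 9.0]
[5.0, [-1.38, -1.23, -0.08], 9.0]
[5.0, [-1.55, -1.0, -0.08], 9.0]
[5.0, [-1.69, -0.75, -0.08], 9.0]
[5.0, [-1.79, -0.47, -0.08], 9.0]
[5.0, [-1.84, -0.19, -0.08], 9.0]
[5.0, [-1.85, 0.1, -0.08], 9.0]
[5.0, [-1.81, 0.39, -0.08], 9.0]
[5.0, [-1.72, 0.67, -0.08], 9.0]
[5.0, [-1.6, 0.93, -0.08], 9.0]
```

View pics/s11.png

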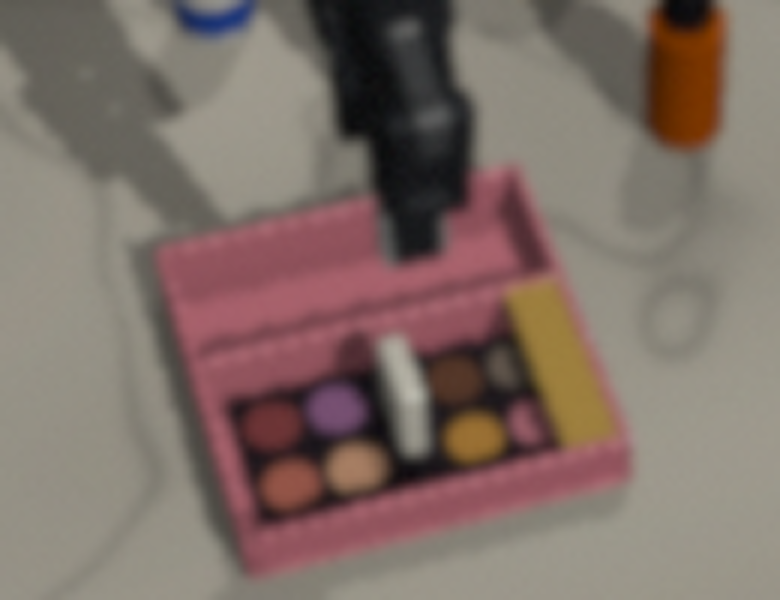

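The palette lies in the bay with its right end under the lip and the bar clear, at (405,395). Next is the amber bottle.

Request:
drive_tool([
  [5.0, [-1.2, -1.4, -0.1], 9],
  [5.0, [-1.4, -1.2, -0.1], 9],
  [5.0, [-1.5, -1.0, -0.1], 9],
  [5.0, [-1.7, -0.8, -0.1], 9],
  [5.0, [-1.8, -0.5, -0.1], 9],
  [5.0, [-1.8, -0.2, -0.1], 9],
  [5.0, [-1.9, 0.1, -0.1], 9],
  [5.0, [-1.8, 0.4, 0], 9],
  [5.0, [-1.7, 0.7, 0], 9],
  [5.0, [-1.6, 0.9, 0], 9],
])

```text
t: 15.62
tcp_pos: [0.439, -0.1979, 0.1304]
ee_rot: [[0.983, -0.182, -0.002], [-0.182, -0.983, 0.001], [-0.002, -0.001, -1.0]]
contact_force: [-0.6, -0.8, -0.0]
gripper_width: 0.0501
```

Request:
drive_tool([
  [5.0, [0, 0, 0], 0],
  [5.0, [0, 0, 0], 0],
])

```text
t: 15.88
tcp_pos: [0.4405, -0.1979, 0.131]
ee_rot: [[0.985, -0.175, -0.0], [-0.175, -0.985, 0.001], [-0.0, -0.0, -1.0]]
contact_force: [0.6, -0.5, 0.1]
gripper_width: 0.0502
```

```bash
python3 look.py s12 160 70 200 150 4; python3 plan.py 5 .442 -.199 .026 -10.2 4.5
```

```text
pink-frame mm [-147.4815  -88.4102  131.0815] yaw -10.098625235603594 F [0.6704 0.149  0.1225] M [ 0.0072  0.0172 -0.0005] w 0.049945111737626294 t 15.925
t 15.93 pos [ 0.4407 -0.1979  0.1311] yaw -10.098625235603594 w 0.049945111737626294 F [0.6704 0.149  0.1225]
[5.0, [0.05, 0.03, 3.5], 0.03]
[5.0, [0.05, 0.03, 3.5], 0.03]
[5.0, [0.05, 0.03, 3.5], 0.03]
```

View pics/s12.png

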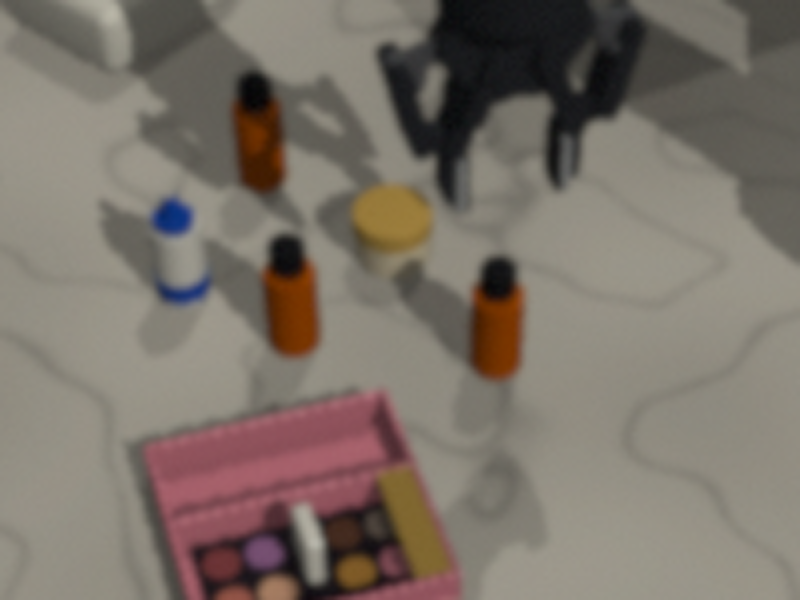

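The gripper is above the nearest bottle, at crop (497,320), with its fingers clear. I descend.

Request:
drive_tool([
  [5.0, [0.1, 0.1, 3.5], 0],
  [5.0, [0.1, 0, 3.5], 0],
  [5.0, [0, 0, 3.0], 0],
  [5.0, [0, 0, 0.4], 0],
  [5.0, [0, 0, 0], 0],
  [2.0, [0, 0, 0], 0],
  [2.0, [0, 0, 0], 0],
  [2.0, [0, 0, 0], 0],
  [2.0, [0, 0, 0], 0],
], grip_force=30)

```text
t: 17.05
tcp_pos: [0.4432, -0.2, 0.0285]
ee_rot: [[0.984, -0.177, 0.002], [-0.177, -0.984, -0.001], [0.002, 0.001, -1.0]]
contact_force: [0.2, 1.2, 6.9]
gripper_width: 0.0313
```

```bash
python3 look.py s13 220 70 120 120 5
```

```text
pink-frame mm [-144.6664  -90.0791   28.538 ] yaw -10.19942202409282 F [-0.0353 -0.4075  6.581 ] M [0.1176 0.1406 0.0651] w 0.03079603020982265 t 17.1
```

View pics/s13.png

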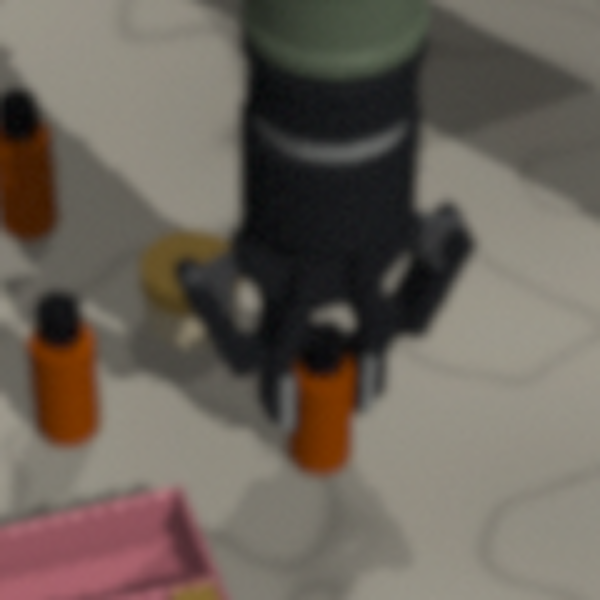

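The jaws hold the amber bottle's body. I lift it and carry it to the narrow bay.

Request:
drive_tool([
  [2.0, [0, 0, -2], 0],
  [2.0, [0, 0, -3.5], 0],
  [2.0, [0, 0, -3.5], 0],
  [2.0, [0, 0, -1.5], 0],
  [2.0, [0, 0, 0], 0],
])

```text
t: 17.73
tcp_pos: [0.4427, -0.1999, 0.133]
ee_rot: [[0.984, -0.177, 0.002], [-0.177, -0.984, -0.001], [0.002, 0.001, -1.0]]
contact_force: [0.7, -0.7, -0.7]
gripper_width: 0.031
```

```bash
python3 plan.py 2 .5944 -.1764 .135 -10.2 4
```

```text
t 17.73 pos [ 0.4427 -0.1999  0.133 ] yaw -10.2079130340339 w 0.030957735049817657 F [ 0.6689 -0.7319 -0.7285]
[2.0, [3.63, -1.25, -0.05], -0.0]
[2.0, [3.63, -1.25, -0.05], -0.0]
[2.0, [3.63, -1.25, -0.05], -0.0]
[2.0, [3.63, -1.25, -0.05], -0.0]
```

Request:
drive_tool([
  [2.0, [2, -0.7, 0], 0],
  [2.0, [3.5, -1.2, 0], 0],
  [2.0, [4, -1.4, 0], 0],
  [2.0, [3.5, -1.2, 0], 0],
  [2.0, [1.6, -0.5, 0], 0],
  [2.0, [0, 0, 0], 0],
  [2.0, [0, 0, 0], 0],
])

```text
t: 18.6
tcp_pos: [0.5931, -0.1759, 0.1308]
ee_rot: [[0.984, -0.178, -0.003], [-0.178, -0.984, 0.001], [-0.003, -0.0, -1.0]]
contact_force: [-0.2, -0.4, -0.7]
gripper_width: 0.0312
```

```bash
python3 look.py s14 170 90 140 140 4;python3 plan.py 2 .5944 -.1764 .0345 -10.2 4
```

```text
pink-frame mm [ -1.2367 -39.9107 131.2958] yaw -10.240244756097605 F [ 1.1878 -0.2472 -1.0818] M [ 0.0645 -0.0137 -0.0243] w 0.030986411495336416 t 18.65
t 18.65 pos [ 0.5932 -0.1761  0.1313] yaw -10.240244756097605 w 0.030986411495336416 F [ 1.1878 -0.2472 -1.0818]
[2.0, [0.04, 0.0, 3.23], -0.01]
[2.0, [0.04, 0.0, 3.23], -0.01]
[2.0, [0.04, 0.0, 3.23], -0.01]
```

View pics/s14.png

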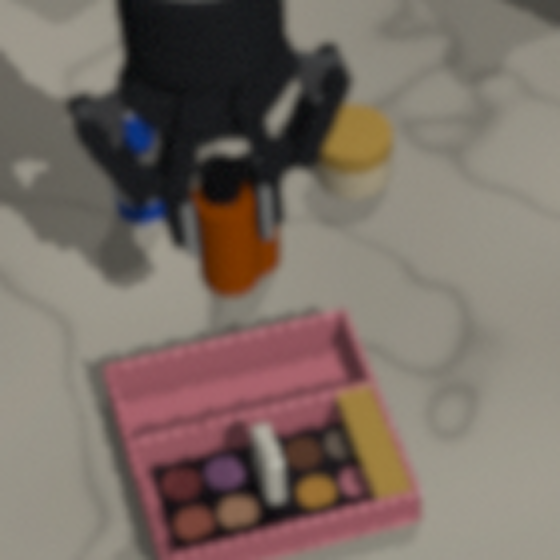

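Request:
drive_tool([
  [2.0, [0, 0, 3], 0],
  [2.0, [0, 0, 3], 0],
  [2.0, [0, 0, 2.5], 0],
  [2.0, [0, 0, 0.9], 0],
  [2.0, [0, 0, 0.2], 0],
  [2.0, [0, 0, 0], 0],
  [2.0, [0, 0, 0], 0],
])

```text
t: 19.52
tcp_pos: [0.5954, -0.1765, 0.0374]
ee_rot: [[0.984, -0.177, 0.002], [-0.177, -0.984, -0.001], [0.002, 0.0, -1.0]]
contact_force: [1.3, -0.1, -1.4]
gripper_width: 0.0309
```

```bash
python3 look.py s15 170 90 140 140 4
```

```text
pink-frame mm [  0.948  -39.9262  37.2646] yaw -10.208288226313035 F [-0.1742  0.3107 -0.1904] M [-0.0283 -0.0249  0.0178] w 0.03107650769646221 t 19.575
```

View pics/s15.png

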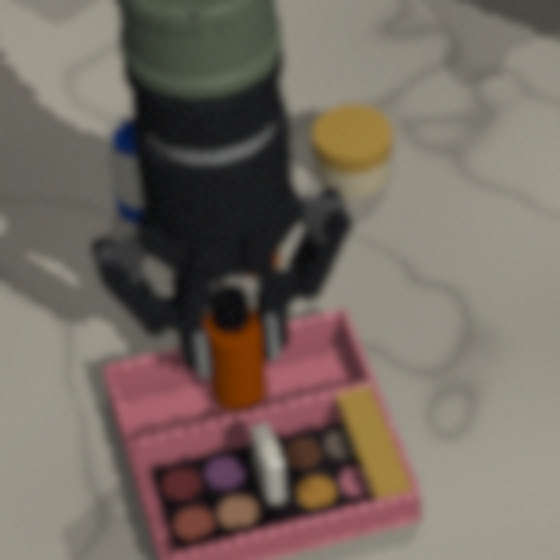

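The bottle is upright in the narrow bay, about 5 mm above the floor. I lower it and release.

Request:
drive_tool([
  [2.0, [0, 0, 0.3], 0],
  [2.0, [0, 0, 0.2], 0],
  [2.0, [0, 0, 0], 0],
  [4.5, [0, 0, 0], 0],
  [4.5, [0, 0, 0], 0],
  [4.5, [0, 0, -1], 0],
  [4.5, [0, 0, -4], 0],
  [4.5, [0, 0, -5], 0],
  [4.5, [0, 0, -2], 0],
  [4.5, [0, 0, 0], 0],
])

```text
t: 20.82
tcp_pos: [0.5962, -0.1768, 0.1538]
ee_rot: [[0.984, -0.177, 0.004], [-0.177, -0.984, -0.002], [0.004, 0.001, -1.0]]
contact_force: [1.0, 0.1, 0.4]
gripper_width: 0.0446
```

```bash
python3 look.py s16 170 90 140 140 4; python3 plan.py 5 .583 -.339 .145 31 4.5
```

```text
pink-frame mm [  0.6459 -39.882  151.9568] yaw -10.210439945881722 F [ 1.484   0.2041 -0.0698] M [ 0.0596 -0.0193  0.0123] w 0.04499267601260231 t 20.875
t 20.88 pos [ 0.5951 -0.1764  0.152 ] yaw -10.210439945881722 w 0.04499267601260231 F [ 1.484   0.2041 -0.0698]
[5.0, [0.34, 3.24, 0.14], -8.24]
[5.0, [-0.13, 3.26, 0.14], -8.24]
[5.0, [-0.6, 3.21, 0.14], -8.24]
[5.0, [-1.05, 3.09, 0.14], -8.24]
[5.0, [-1.48, 2.91, 0.14], -8.24]
```

View pics/s16.png

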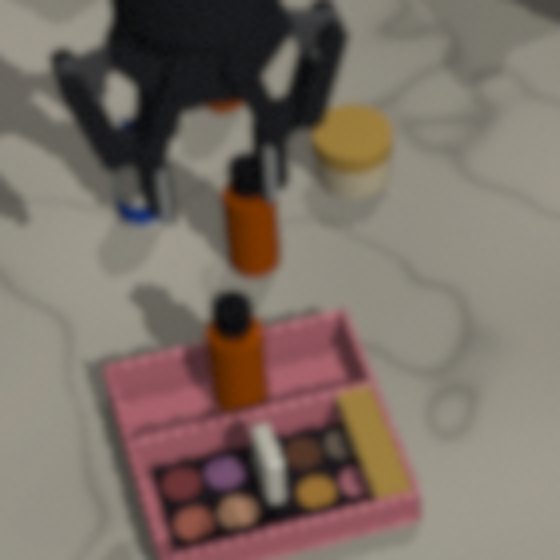

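The bottle stands in the narrow bay at (238,365). On to the spray.

Request:
drive_tool([
  [5.0, [0.3, 3.2, 0], -8.2],
  [5.0, [-0.1, 3.3, 0], -8.2],
  [5.0, [-0.6, 3.2, 0], -8.2],
  [5.0, [-1.1, 3.1, 0.2], -8.3],
  [5.0, [-1.5, 2.9, 0.2], -8.3],
  [5.0, [0, 0, 0], 0],
  [5.0, [0, 0, 0], 0],
])

```text
t: 21.75
tcp_pos: [0.5809, -0.338, 0.1457]
ee_rot: [[0.858, 0.514, -0.002], [0.514, -0.858, 0.002], [-0.001, -0.003, -1.0]]
contact_force: [-1.0, -0.2, 0.0]
gripper_width: 0.0499
```

```bash
python3 look.py s17 140 60 160 140 4; python3 plan.py 5 .583 -.339 .028 31 4.5
python3 - <<'E'
from h import *
im=vision.capture("top");cv2.imwrite("pics/t17.png",im);crop(im,270,140,190,140,4,"pics/t17c.png")
E
```

```text
pink-frame mm [  15.5641 -201.08    146.1272] yaw 30.985535382473305 F [1.0041 0.5411 0.8494] M [-0.0284 -0.0558 -0.0185] w 0.04993923808908297 t 21.8
t 21.8 pos [ 0.5812 -0.3377  0.1461] yaw 30.985535382473305 w 0.04993923808908297 F [1.0041 0.5411 0.8494]
[5.0, [0.03, 0.07, 3.94], -0.0]
[5.0, [0.03, 0.07, 3.94], -0.0]
[5.0, [0.03, 0.07, 3.94], -0.0]
```

View pics/s17.png

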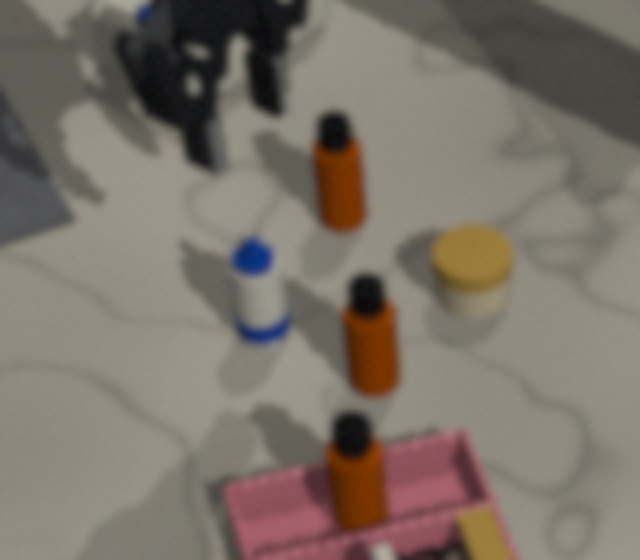

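View pics/t17c.png

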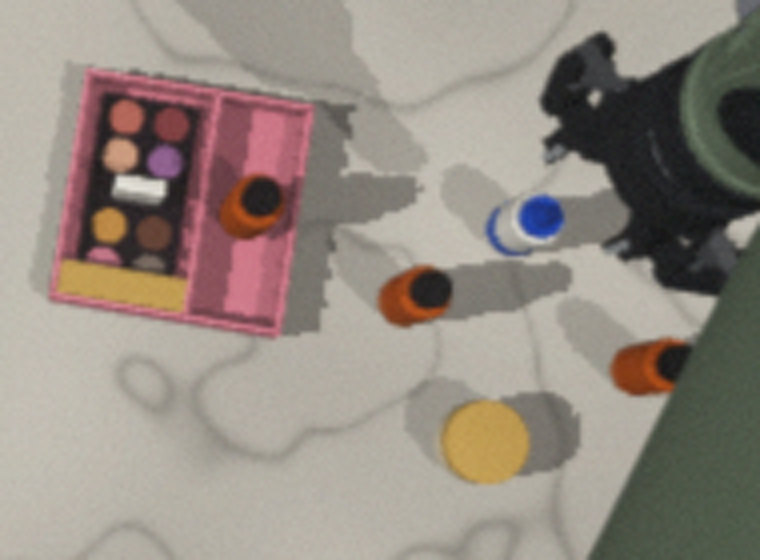

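The palette is in place with its end beneath the lip, and the bottle stands in the bay. The spray is at crop (525,222) in the top view with a finger tip either side of it. I descend.

Request:
drive_tool([
  [5.0, [0, 0.1, 3.5], 0],
  [5.0, [0, 0.1, 3.5], 0],
  [5.0, [0, 0, 3.5], 0],
  [5.0, [0, 0, 0.9], 0],
  [5.0, [0, 0, 0.3], 0],
  [5.0, [0, 0, 0], 0],
  [2.0, [0, 0, 0], 0],
  [2.0, [0, 0, 0], 0],
  [2.0, [0, 0, 0], 0],
  [2.0, [0, 0, 0], 0],
])

```text
t: 23.1
tcp_pos: [0.5837, -0.3412, 0.0319]
ee_rot: [[0.857, 0.515, 0.002], [0.515, -0.857, -0.001], [0.001, 0.002, -1.0]]
contact_force: [-0.6, 1.0, 6.3]
gripper_width: 0.0308
```

```bash
python3 look.py s18 140 60 160 140 4
```

```text
pink-frame mm [  18.6386 -204.1966   31.9048] yaw 30.98973865183104 F [-0.0585  0.8229  6.8978] M [ 0.1703  0.0826 -0.0041] w 0.03097340315077881 t 23.15
```

View pics/s18.png

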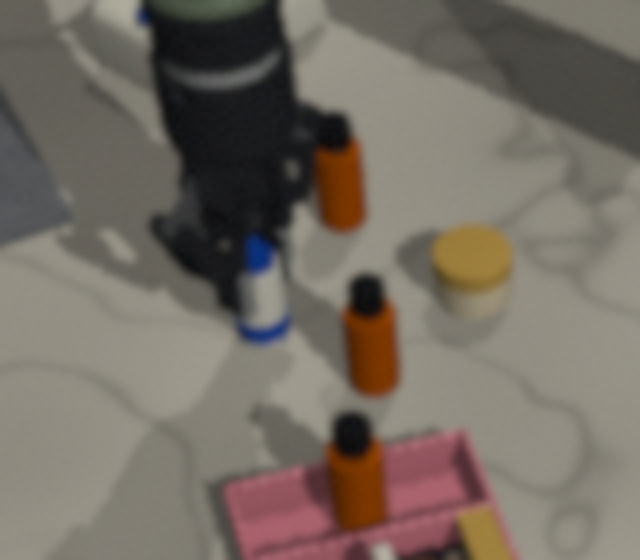

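The spray is held upright. I lift it and carry it over to the blue tray.

Request:
drive_tool([
  [2.0, [0, 0, -2], 0],
  [2.0, [0, 0, -3.5], 0],
  [2.0, [0, 0, -4], 0],
  [2.0, [0, 0, -4], 0],
  [2.0, [0, 0, 0], 0],
])

```text
t: 23.78
tcp_pos: [0.5847, -0.3422, 0.1695]
ee_rot: [[0.857, 0.515, 0.006], [0.515, -0.857, -0.004], [0.003, 0.007, -1.0]]
contact_force: [0.5, 0.2, 0.0]
gripper_width: 0.031
```

```bash
python3 plan.py 2 .608 .0806 .165 10.3 4.8
```

```text
t 23.77 pos [ 0.5847 -0.3422  0.1695] yaw 30.98829367348324 w 0.03097817001178369 F [0.5343 0.2376 0.0068]
[2.0, [2.64, -3.89, 0.05], 2.3]
[2.0, [2.48, -4.0, 0.05], 2.3]
[2.0, [2.32, -4.09, 0.05], 2.3]
[2.0, [2.15, -4.18, 0.05], 2.3]
[2.0, [1.98, -4.27, 0.05], 2.3]
[2.0, [1.81, -4.34, 0.05], 2.3]
[2.0, [1.64, -4.41, 0.05], 2.3]
[2.0, [1.46, -4.47, 0.05], 2.3]
[2.0, [1.28, -4.53, 0.05], 2.3]
```

Request:
drive_tool([
  [2.0, [2.6, -3.9, 0], 2.3],
  [2.0, [2.5, -4.0, 0], 2.3],
  [2.0, [2.3, -4.1, 0], 2.3],
  [2.0, [2.2, -4.2, 0], 2.3],
  [2.0, [2.0, -4.3, 0], 2.3],
  [2.0, [1.8, -4.3, 0], 2.3],
  [2.0, [1.6, -4.4, 0], 2.3],
  [2.0, [1.5, -4.5, 0], 2.3],
  [2.0, [1.3, -4.5, 0], 2.3],
  [2.0, [0, 0, 0], 0],
])

```text
t: 25.02
tcp_pos: [0.6052, 0.0854, 0.1639]
ee_rot: [[0.983, 0.183, -0.002], [0.183, -0.983, 0.0], [-0.002, -0.001, -1.0]]
contact_force: [0.4, -0.7, 0.1]
gripper_width: 0.031
```

Request:
drive_tool([
  [2.0, [0, 0, 1], 0],
  [2.0, [0, 0, 2], 0],
  [2.0, [0, 0, 0], 0],
  [2.0, [0, 0, 0], 0],
])

```text
t: 25.52
tcp_pos: [0.6063, 0.0812, 0.1352]
ee_rot: [[0.984, 0.177, -0.0], [0.177, -0.984, -0.0], [-0.0, 0.0, -1.0]]
contact_force: [0.8, 0.2, -0.5]
gripper_width: 0.0309
```

```bash
python3 look.py s19 200 180 180 170 3; python3 plan.py 2 .608 .0806 .042 10.3 4.8
```

```text
pink-frame mm [-33.6391 215.9702 135.6507] yaw 10.225910045686451 F [ 0.7313 -0.3633  0.1757] M [ 0.0181  0.0555 -0.0438] w 0.031067890275228875 t 25.575
t 25.57 pos [0.6066 0.0815 0.1357] yaw 10.225910045686451 w 0.031067890275228875 F [ 0.7313 -0.3633  0.1757]
[2.0, [0.06, 0.06, 4.68], -0.04]
[2.0, [0.06, 0.06, 4.68], -0.04]
```

View pics/s19.png

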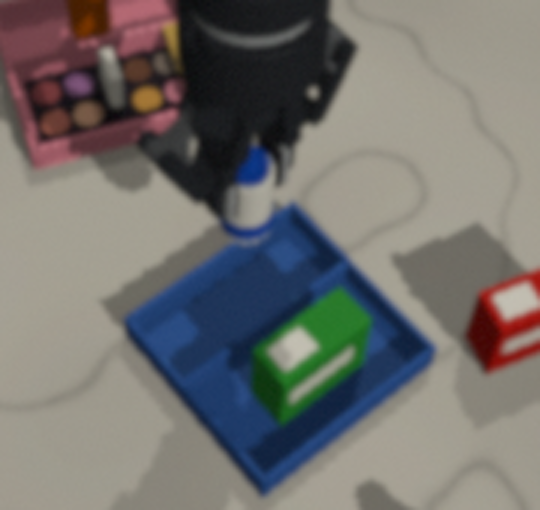

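The spray is upright over the narrow bay, and the carton stands well clear of it. I lower.

Request:
drive_tool([
  [2.0, [0, 0.1, 3], 0],
  [2.0, [0, 0, 3], 0],
  [2.0, [0, 0, 2.4], 0],
  [2.0, [0, 0, 1], 0],
  [2.0, [0, 0, 0.3], 0],
  [2.0, [0, 0, 0], 0],
  [2.0, [0, 0, 0], 0],
])

```text
t: 26.45
tcp_pos: [0.6073, 0.0813, 0.0393]
ee_rot: [[0.984, 0.179, 0.002], [0.179, -0.984, 0.0], [0.002, 0.0, -1.0]]
contact_force: [0.3, 0.2, -0.3]
gripper_width: 0.0311
```

```bash
python3 look.py s20 200 180 180 170 3; python3 plan.py 2 .608 .0806 .037 10.3 4.8
```

```text
pink-frame mm [-33.0319 215.9222  39.2333] yaw 10.294187638414261 F [-0.1017  0.2787 -0.3155] M [-0.0417  0.0008 -0.0439] w 0.0312254250353251 t 26.5
t 26.5 pos [0.6072 0.0814 0.0392] yaw 10.294187638414261 w 0.0312254250353251 F [-0.1017  0.2787 -0.3155]
[2.0, [0.06, 0.09, 0.22], -0.01]
```

View pics/s20.png

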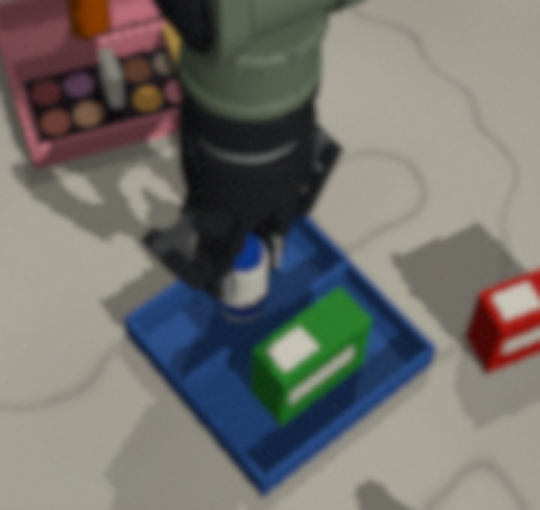

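The spray is in the bay, about 3 mm above the floor. I set it down, release, and rise clear.

Request:
drive_tool([
  [2.0, [0, 0, 0.3], 0],
  [2.0, [0, 0, 0], 0],
  [4.5, [0, 0, 0], 0],
  [4.5, [0, 0, 0], 0],
  [4.5, [0, 0, -1], 0],
  [4.5, [0, 0, -4], 0],
  [4.5, [0, 0, -5], 0],
  [4.5, [0, 0, -5], 0],
  [4.5, [-4, 0, -3], 0],
  [4.5, [-4, 0, -1], 0],
])

```text
t: 27.75
tcp_pos: [0.5283, 0.0669, 0.2282]
ee_rot: [[0.984, 0.179, 0.005], [0.179, -0.984, -0.0], [0.004, 0.001, -1.0]]
contact_force: [0.2, 0.6, -0.9]
gripper_width: 0.045
```

Request:
drive_tool([
  [4.5, [-5, 0, 0], 0],
  [4.5, [-5, 0, 0], 0],
  [4.5, [-5, 0, 0], 0],
  [4.5, [-3, 0, 0], 0],
  [4.5, [0, 0, 0], 0],
  [4.5, [0, 0, 0], 0],
])

```text
t: 28.5
tcp_pos: [0.3519, 0.0348, 0.226]
ee_rot: [[0.984, 0.179, 0.002], [0.179, -0.984, -0.0], [0.002, 0.001, -1.0]]
contact_force: [0.5, 0.0, 0.8]
gripper_width: 0.0449
```

Run:
```python
from h import *
im=vision.capture("scene");crop(im,170,120,260,190,3,"pics/s21.png");cv2.imwrite("pics/s21f.png",im)
im=vision.capture("top");crop(im,90,140,360,150,2,"pics/t21.png");cv2.imwrite("pics/t21f.png",im)
crop(im,170,145,190,95,4,"pics/t21c.png");print(r.get_obs()["t"],r.get_obs()["tcp_pos"])
```

```text
28.6 [0.3519 0.0349 0.2257]
```

View pics/s21.png

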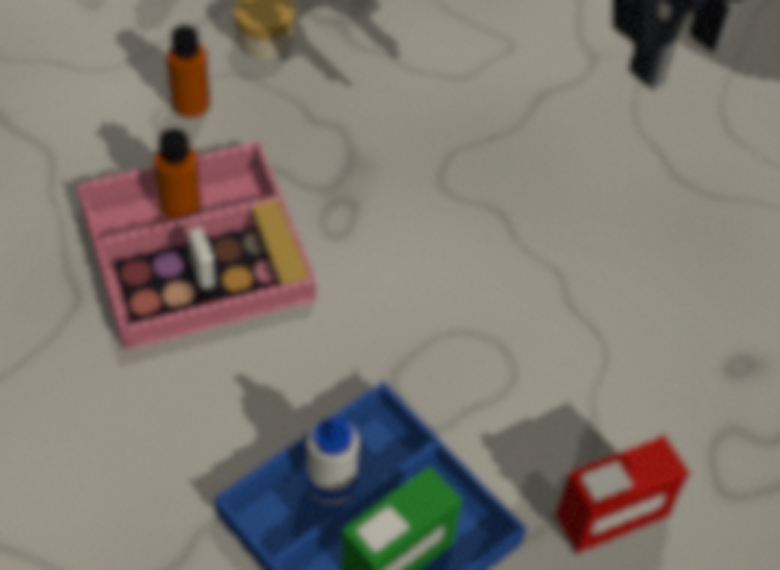

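View pics/t21c.png

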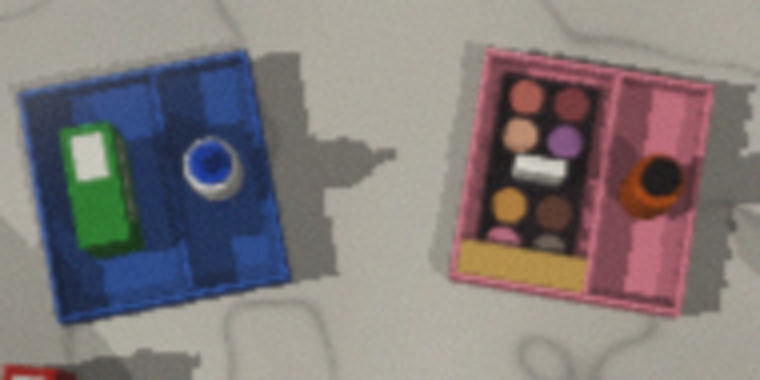

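View pics/t21.png

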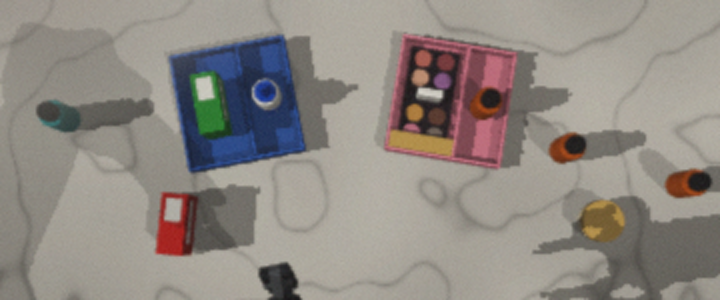

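Everything appears in place. I check the numbers for the palette, bottle, spray and carton in the tray frames.

Run:
```python
from h import *
T=dict(pink=((.6015,-.137),-.178),blue=((.601,.120),.179))
def f(t,n,pts,z):
    (c,a)=T[t];P=np.array([bp("top",170+(X+.5)/4-.5,145+(Y+.5)/4-.5,z)[:2] for X,Y in pts])-c
    R=np.array([[np.cos(a),np.sin(a)],[-np.sin(a),np.cos(a)]]);q=P@R.T*1000;print(n,q.round(1).tolist(),"mean",q.mean(0))
f("pink","pal +x corners",[(506,73),(602,89)],.009)
f("pink","pal lip line sides",[(484,238),(576,254)],.009)
f("pink","bar top",[(516,154),(567,160),(566,178),(513,174)],.043)
f("pink","cap",[(663,177)],.082)
f("blue","nozzle",[(212,163)],.08)
f("blue","spray base ring front",[(213,172)],.058)
f("blue","carton top",[(60,129),(115,122),(132,243),(80,250)],.064)
```

```text
pal +x corners [[60.2, 56.0], [60.1, -3.7]] mean [60.1606 26.1378]
pal lip line sides [[-42.7, 53.0], [-43.2, -3.6]] mean [-42.9449  24.693 ]
bar top [[5.2, 43.3], [6.7, 13.0], [-4.0, 11.9], [-6.9, 43.2]] mean [ 0.2664 27.86  ]
cap [[-1.1, -39.6]] mean [ -1.1309 -39.5893]
nozzle [[-3.6, -40.2]] mean [ -3.5667 -40.2252]
spray base ring front [[-4.7, -38.2]] mean [ -4.7484 -38.1866]
carton top [[35.5, 43.3], [33.6, 11.5], [-37.6, 14.1], [-35.9, 44.0]] mean [-1.1004 28.2364]
```

```bash
python3 -c "
from bench import order;print(order.finish_job())"
```

```text
the job is handed in; nothing more can be done
None
```

Both trays are packed and I handed the job in at about 28.6 s of the 118 s allowed. No verdict was reported, so what follows rests on my own camera checks.

I placed the green carton first. The palette's +x end rode on the tray's +x wall, which tilted it in the grip. I then slid its other end under the lip and laid it flat. The amber bottle nearest the base and the spray followed, both carried upright.

| Object | Tray frame | x (mm) | y (mm) |
|---|---|---|---|
| Palette (bar centre) | pink | 0.3 | 27.9 |
| Amber bottle | pink | -1 | -40 |
| Spray | blue | -4 | -40 |
| Green carton (top face) | blue | -1 | 28 |

- **Palette:** its +x edge measures at 60 mm, which fits a flat plate centred in the bay, and its other end is under the lip. The angle and the 7 mm height limit were judged from the pictures rather than measured.
- **Carton, bottle and spray:** all look upright in the last pictures. The carton lies along the bay to within about 0.03 rad.
- **Left alone:** the teal bottle, red carton and cream jar are at their starting pixels.
- **Robot:** the arm ended clear of everything.

No check failed or disagreed beyond a few millimetres. Early on, one fitting script stopped with an error from calling the camera model too often, and I fixed it by storing the calibration.

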